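# Get the sleeve out from behind the setup pieces and into the vise

### The job

First clear the three tall setup pieces (screw jack, rectangular block, round pillar) out of the tray and stand all three on the blue mat. With them there, fetch the black sleeve from behind and stand it in the middle of the vise bed, centred between the open jaws; then put each tall piece back upright on the very spot in the tray where it stood at the start. Topple nothing and leave the screwdriver, wrench and caliper where they lie.

Things in the scene. Friction and masses are not known exactly. Their poses are not given: they have to be found in the camera images.
- jack: dark steel machinist's screw jack, loose, about 0.45 kg, 95 mm tall, solid of revolution standing upright: foot 42 mm across and 12 mm high, column 32 mm across from 18 to 76 mm height (grip here), thin neck, then a head 26 mm across from 85 to 95 mm. Origin at the centre of its underside, z up. Starts in one of three places in the tray's front row (which piece is where changes).
- block: bright steel rectangular setup block standing on end, loose, about 0.6 kg, 34 mm (its x) by 40 mm (its y) by 90 mm tall, dark holes on its faces. Origin at the centre of its underside, z up. Starts in the tray's front row, about square to the tray.
- pillar: bright steel round pillar, loose, about 0.6 kg, 40 mm across, 100 mm tall, a dark dot in its top. Origin at the centre of its underside, z up. Starts in the tray's front row.
- sleeve: black anodised tube piece, loose, 0.08 kg, 44 mm outside, 28 mm bore, 34 mm tall, standing on end. Origin at the centre of its underside, z up. Starts in the tray behind (the tray's +x side of) the row of tall pieces, some 12 mm from them, so that a gripper does not fit over it while they stand there.
- tray: fixed wooden tray, 150 mm (its x) by 310 mm (its y). Origin at the centre of its underside; its floor lies 10 mm above that. Rear rim (+x side) 30 mm above the floor, side rims 15 mm above the floor, all 10 mm thick; no front rim. The tall pieces stand in a row along its y, about 30 mm in front of its middle (-x) and 85 mm apart; the sleeve stands about 26 mm behind its middle.
- mat: fixed flat blue mat, 260 mm (its x) by 130 mm (its y), 3 mm thick: the side area. Origin at the centre of its underside. To the left or the right of the tray; the vise is on the other side.
- vise_bed (a point): centre of the flat bed of a fixed low vise, on the bed's surface, 45 mm above the table, midway between the jaws. The two black jaws run along this point's x (100 mm long, 42 mm thick), one on each side in y, 70 mm apart, and stand 32 mm above the bed; the bed is open at both x ends (110 mm long in x, 165 mm wide in y). z up.
- screwdriver: bystander: screwdriver with a red handle lying beyond the tray, 200 mm long. Not to be moved.
- wrench: bystander: steel wrench lying between the robot and the tray, 160 mm long. Not to be moved.
- caliper: bystander: caliper lying beyond the tray, 200 mm long. Not to be moved.

How it is judged (in metres and radians):
On the way, in this order (a step that is already met when the one before it is completed fails the run):
1. all three tall pieces stand on the blue mat at the same time (x of jack in the frame of mat between -0.128 and 0.128 m and y of jack in the frame of mat between -0.063 and 0.063 m and z of jack in the frame of mat between -0.002 and 0.009 m and angle between each of jack, block, pillar's own z axis and vertical below 0.15 rad and linear speed of each of jack, block, pillar below 0.03 m/s and x of block in the frame of mat between -0.128 and 0.128 m and y of block in the frame of mat between -0.063 and 0.063 m and z of block in the frame of mat between -0.002 and 0.009 m and x of pillar in the frame of mat between -0.128 and 0.128 m and y of pillar in the frame of mat between -0.063 and 0.063 m and z of pillar in the frame of mat between -0.002 and 0.009 m), for 0.2 s.
2. the sleeve stands on the vise bed, centred between the jaws, while all three tall pieces still stand on the mat (all of step 1 and horizontal distance between sleeve and vise_bed below 0.013 m and z of sleeve in the frame of vise_bed between -0.004 and 0.005 m and angle between sleeve's own z axis and vertical below 0.1 rad and linear speed of sleeve below 0.03 m/s), for 0.2 s.
At the end, for the whole second after the job is handed in: The sleeve stands upright on the vise bed within 13 mm of its centre, and jack, block and pillar each stand upright within 15 mm of where they stood at the start; all at rest and released (horizontal distance between sleeve and vise_bed below 0.013 m and z of sleeve in the frame of vise_bed between -0.004 and 0.005 m and angle between each of sleeve, jack, block, pillar's own z axis and vertical below 0.1 rad and linear speed of sleeve below 0.03 m/s and distance of each of jack, block, pillar from where it was at the start of the episode below 0.015 m and linear speed of each of jack, block, pillar below 0.02 m/s); the robot touches nothing.
It fails at once if jack, block, pillar or sleeve is toppled (tilted more than 1 rad) (angle between any of jack, block, pillar, sleeve's own z axis and vertical above 1 rad).
It fails at once if screwdriver, wrench or caliper is moved more than 20 mm (distance of any of screwdriver, wrench, caliper from where it was at the start of the episode above 0.02 m).
It also fails if it takes over 131 s, if anything falls off the work surface, if the arm or the gripper's body presses on something with over 40 N, if the wrist force passes 120 N, or if a joint passes its speed limit or range.

### The arm

A 6-joint arm with a two-finger parallel gripper is mounted at the origin on the work surface. World frame = base frame: x ahead of the robot, y to its left, z up, the work surface at z = 0. Lengths are in m, angles in degrees, forces in N, time in s.
With the tool pointing down it reaches from about 0.325 to 0.85 m from the base axis. Payload 15.5 kg.
Tool frame: the origin (TCP) lies midway between the tips of the shut fingers; the grasp point (between the pads) lies 19 mm behind it (manip.pinch_z is the distance from the TCP to the grasp point, in m); z points along the fingers, y is the line along which they close (so a half turn about z gives the same grasp; the last joint's range is limited). The gripper opens to 91 mm and grips with 3 to 60 N. Pads are 32 mm wide; open, the fingers measure 118 mm over their backs; the gripper's body (76 mm by 178 mm) begins 60 mm behind the grasp point.
Start: joints at [65.518, 28.281, 77.091, -0, 74.628, -5.472], TCP at [0.204, 0.591, 0.214] pointing down, gripper open.
Joint ranges: [-166.48, 166.48], [-47.26, 123.95], [12.59, 153.08], [-70.14, 250.14], [6.76, 159.57], [-176.63, 176.63]. Speed limits (degrees/s): [108.29, 108.29, 147.25, 172.46, 172.46, 172.46].

### API

Orientations are given as a 3x3 rotation matrix whose columns are the frame's x, y, z axes.
In Python, from cell import manip, eyes gives the robot as it stands.
- The arm moves only by the shell command python3 -m crank 'ROWS' [FORCE]. ROWS is JSON, a list that holds one entry, the list of rows, each a list of 7 numbers: the shift along the tool's x, y, z in m, then the turn, a rotation vector about the tool's x, y, z in degrees, then the closure in counts, from 0 (fully open) to 255 (shut). A call has 1 to 5 rows; each row is the pose to reach, as a shift and turn from the pose commanded when the call began, along the tool's axes at that moment; what a row does not reach only later rows make up. A row lasts 1/12 s, in which the tool goes at most 41.7 mm and 7.16 degrees, less where a joint would pass 70% of its speed; a pose out of reach is approached as far as the arm can. A call with a gripper value outside its range is refused whole. The fingers move at their own pace and stop on an object; FORCE is the grip in N (left out, the last holds). Time passes only in rows, so rows that repeat a pose let the fingers close. It gives the time, the measured TCP pose, the force, the opening and the grip force at its end, in the units of the state.
- manip.get_state(): the state, without advancing time (a new reading comes with each control period).
- eyes.snapshot(name): name is "side" or "top" or "wrist"; returns the picture (400x640x3 uint8, red, green, blue); there is no depth.
- eyes.camera_params(name): a dict with "K" (3x3 intrinsics, pixels), "world_from_camera" (4x4, takes a point from camera to world coordinates). Camera axes: x right, y up, looking along -z (the intrinsics and any distortion apply to the point x, -y, -z); pixel columns grow to the right and rows downward; lengths in m; the calibration is good to about 2 mm. A picture is of the moment at which its call begins: read the wrist's pose just before it. camera_params takes no time and is no camera call; for the wrist camera it gives the pose at the moment of the call.
- manip.sign_off(): hands the job in; it is judged then, once.
The state is a dict: "clock": time; "joint_pos": joint angles; "qvel": joint speeds; "joint_efforts": joint torques, N m; "tool_pos": TCP position; "tool_rot": TCP orientation; "ft_force": force on the tool from outside, world axes, zero at the start; "wrist_torque": the same for the moment, N m; "gripper_width": finger opening in m; "grip_force": force on a finger pad.
Only numpy, scipy, OpenCV 4.12 (cv2) and the standard library are available. Lean on these libraries where they do the work, as an engineer would, in place of code of your own. Each camera call takes 0.05 s, during which the arm holds its last target. There are 200 camera calls.

## Working session

There is one attempt and no reset: what is moved stays moved. The work goes in short steps, Python scripts to look and compute and a shell command to move; the robot and the scene stay as the last step left them, time stands still between calls to the robot, and variables do not carry over. Pictures are saved under pics/ and viewed, at most 18 in all, crops included, and the job is handed in when it is done.

```bash
ls; mkdir -p pics; python3 - <<'E'
from cell import manip, eyes
import cv2
for n in ("side","top","wrist"):
    im=eyes.snapshot(n); cv2.imwrite(f"pics/{n}0.png",im[:,:,::-1])
    p=eyes.camera_params(n); print(n,p)
s=manip.get_state(); print(s)
E
```

```text
pics
side {'K': array([[400.24260816,   0.        , 320.65007903],
       [  0.        , 400.24260816, 201.92517091],
       [  0.        ,   0.        ,   1.        ]]), 'world_from_camera': array([[ 0.77992574,  0.37322493, -0.50241317,  0.05655904],
       [-0.62586836,  0.46785003, -0.62402336, -0.62917673],
       [ 0.00215294,  0.80113638,  0.59847795,  0.7038237 ],
       [ 0.        ,  0.        ,  0.        ,  1.        ]])}
top {'K': array([[405.74093273,   0.        , 319.94534613],
       [  0.        , 405.74093273, 196.18180604],
       [  0.        ,   0.        ,   1.        ]]), 'world_from_camera': array([[-0.01060596,  0.98781542, -0.15526821,  0.43045784],
       [-0.99971401, -0.01380327, -0.01952851, -0.01753504],
       [-0.02143377,  0.15501668,  0.98767931,  0.88298825],
       [ 0.        ,  0.        ,  0.        ,  1.        ]])}
wrist {'K': array([[344.78111134,   0.        , 313.72322992],
       [  0.        , 344.78111134, 203.29828613],
       [  0.        ,   0.        ,   1.        ]]), 'world_from_camera': array([[ 3.25649391e-01, -9.04531027e-01, 
[... 415 characters left out ...]
6282054e+01, -5.47298561e+00]), 'qvel': array([ 0.01386272, -0.10166056, -0.22584923,  0.02808967, -0.02825316,
        0.10109369]), 'joint_efforts': array([ 1.93081069e-03, -8.79207015e+01, -3.82049346e+01,  7.06668058e-02,
        5.02775575e-02,  3.13591499e-05]), 'tool_pos': array([0.20346369, 0.59064309, 0.21345309]), 'tool_rot': array([[-9.45459858e-01,  3.25738358e-01, -4.23299949e-04],
       [ 3.25738614e-01,  9.45459454e-01, -8.81209360e-04],
       [ 1.13169248e-04, -9.71033215e-04, -9.99999522e-01]]), 'ft_force': array([ 0.42008289,  0.2463258 , -0.12781183]), 'wrist_torque': array([ 0.04376034,  0.0315332 , -0.03168086]), 'grip_force': 0.0, 'gripper_width': 0.09105470448877631}
```

View pics/top0.png

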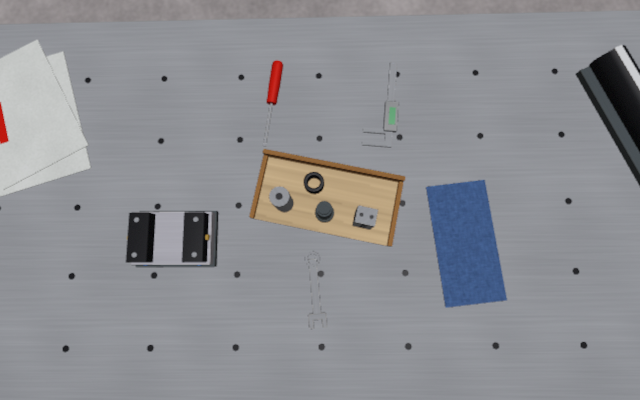

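View pics/side0.png

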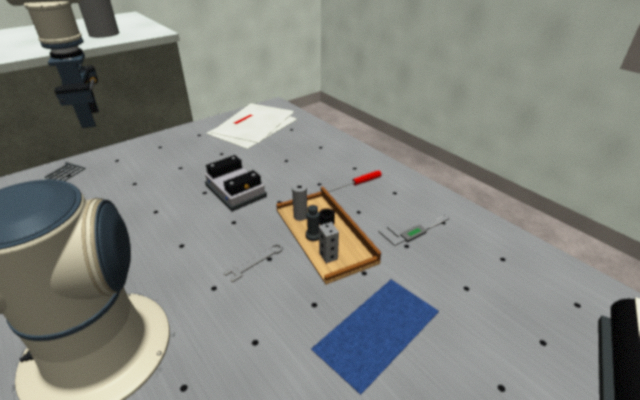

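The top view shows pillar (279,196), jack (325,208), block (366,213), sleeve (314,183), mat (466,243) and vise bed (169,238). The side view shows the same pieces, with the mat in the foreground at (377,335). I'll zoom in on both.

```bash
cat > h.py <<'E'
import numpy as np, cv2
from cell import manip, eyes
def ray(p,uv):
    K=p["K"];T=p["world_from_camera"]
    d=np.linalg.inv(K)@[uv[0],uv[1],1.]
    d=T[:3,:3]@(d*[1,-1,-1]); return T[:3,3],d/np.linalg.norm(d)
def onz(p,uv,z):
    o,d=ray(p,uv); return o+d*(z-o[2])/d[2]
def tri(p1,a,p2,b):
    o1,d1=ray(p1,a);o2,d2=ray(p2,b)
    s=np.linalg.lstsq(np.c_[d1,-d2],o2-o1,rcond=None)[0]
    A=o1+s[0]*d1;B=o2+s[1]*d2
    return (A+B)/2,np.linalg.norm(A-B)
def blobs(mask,amin=30):
    n,l,st,c=cv2.connectedComponentsWithStats(mask.astype('u1'))
    return [(c[i].round(1),st[i].tolist()) for i in range(1,n) if st[i][4]>amin]
def go(xyz,yaw=None,R=None,t0=None):
    """rows' shift (tool axes) and turn (deg) from current measured pose to xyz with tool-down, yaw= angle of tool y axis in world"""
    s=manip.get_state();R0=s["tool_rot"];t=s["tool_pos"]
    sh=R0.T@(np.array(xyz)-t)
    if yaw is None: tr=np.zeros(3)
    else:
        a=np.radians(yaw);y=np.array([np.cos(a),np.sin(a),0]);z=np.array([0,0,-1.]);
        R1=np.c_[np.cross(y,z),y,z]; tr=np.degrees(cv2.Rodrigues(R0.T@R1)[0].ravel())
    return sh.round(4),tr.round(2)
E
python3 - <<'E'
import cv2
a=cv2.imread('pics/top0.png');b=cv2.imread('pics/side0.png')
cv2.imwrite('pics/topz.png',cv2.resize(a[140:255,240:410],None,fx=4.7,fy=4.7,interpolation=cv2.INTER_CUBIC))
cv2.imwrite('pics/sidez.png',cv2.resize(b[135:285,190:390],None,fx=4,fy=4,interpolation=cv2.INTER_CUBIC))
from h import *
p=eyes.camera_params("top");q=eyes.camera_params("side")
for nm,im,P in(("top",a,p),("side",b,q)):
    B=im[:,:,0].astype(int);R=im[:,:,2].astype(int)
    m=(B-R>50)
    c,h=cv2.findContours(m.astype('u1'),0,2)
    c=max((k for k in c),key=cv2.contourArea) if nm=="top" else max((k for k in c if k[:,0,1].min()>270),key=cv2.contourArea)
    r=cv2.approxPolyDP(c,6,True)[:,0]
    print(nm,r.tolist(),[onz(P,k,.003)[:2].round(3).tolist() for k in r])
for n,uv,z in(("pillar",(279,196),.11),("jack",(325,208),.105),("block",(366,213),.1),("sleeve",(314,183),.044),("vise",(169,238),.045)): print(n,onz(p,uv,z).round(3))
E
```

```text
top [[483, 180], [427, 187], [446, 306], [505, 299]] [[0.6, -0.358], [0.586, -0.235], [0.332, -0.262], [0.346, -0.385]]
side [[391, 280], [312, 348], [359, 392], [437, 312]] [[0.583, -0.236], [0.331, -0.262], [0.343, -0.384], [0.593, -0.361]]
pillar [0.553 0.077 0.11 ]
jack [ 0.53  -0.012  0.105]
block [ 0.519 -0.091  0.1  ]
sleeve [0.591 0.011 0.044]
vise [0.479 0.313 0.045]
```

View pics/topz.png

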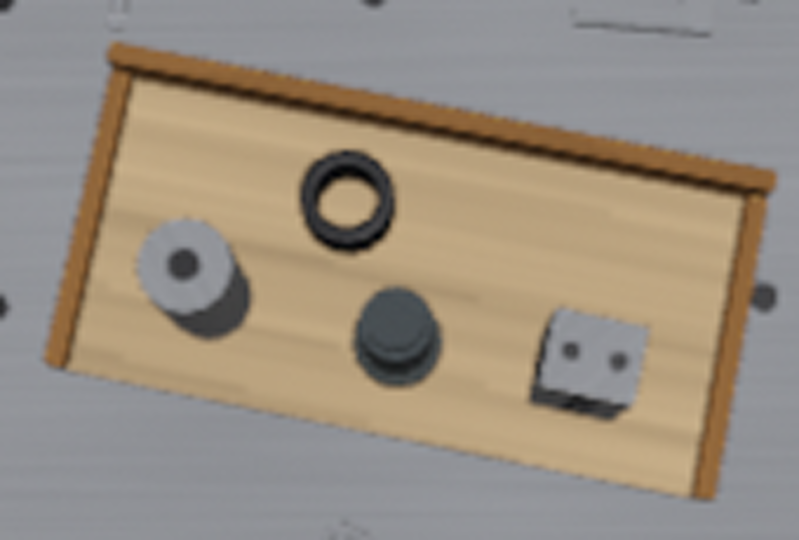

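View pics/sidez.png

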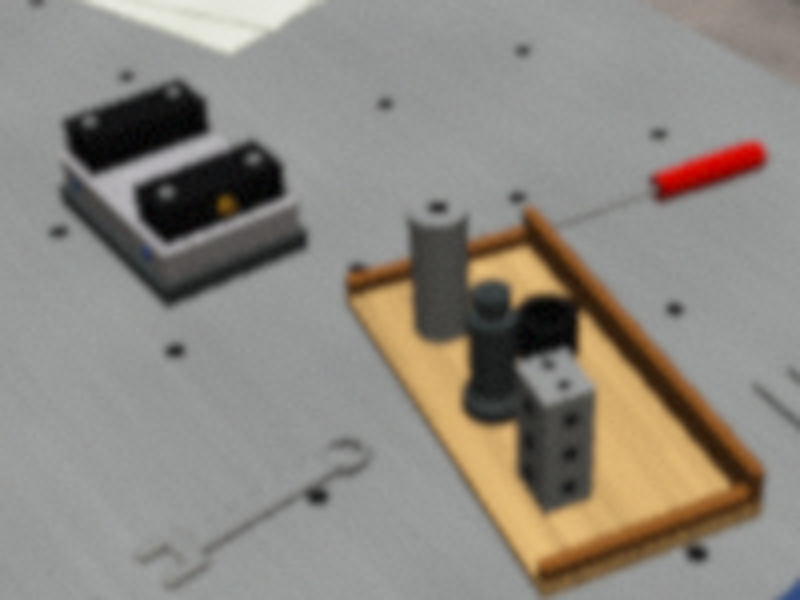

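The crops show, in top-view pixels: pillar dot (279,196), jack head (325,208), block top centre (367,216) and sleeve (314,183). In the side view the same tops are at (299.5,187), (313,208.5), (329,228) and (327,212.5). I'll triangulate them.

```bash
python3 - <<'E'
from h import *
p=eyes.camera_params("top");q=eyes.camera_params("side")
T=lambda u,v:((u+.5)/4.7-.5+240,(v+.5)/4.7-.5+140)
S=lambda u,v:((u+.5)/4-.5+190,(v+.5)/4-.5+135)
for n,a,b in(("pillar",(183,264),(438,208)),("jack",(398,318),(491,294)),("blockd1",(571,350),(548,364)),("blockd2",(619,361),(563,384)),("sleeve",(348,195),(548,308)),("trayRL",(110,45),(528,209)),("trayRR",(775,172),(762,472)),("viseJack",None,None)):
    if a: print(n,*[np.round(x,4) for x in tri(p,T(*a),q,S(*b))])
im=cv2.imread('pics/top0.png')
# jaw screws in vise, top vs side
print("jawscrews")
for a,b in(((136,218.5),S(173,92)),((134,255),S(90,121)),((196,219),S(254,157)),((193.5,255),S(166,191))): print(*[np.round(x,4) for x in tri(p,a,q,b)])
print(go([.45,.0,.33],78.6))
E
python3 -c "
import cv2
a=cv2.imread('pics/top0.png')
cv2.imwrite('pics/visez.png',cv2.resize(a[195:280,110:230],None,fx=6,fy=6,interpolation=cv2.INTER_CUBIC))"
```

```text
pillar [0.5538 0.078  0.1092] 0.0005
jack [ 0.5304 -0.0098  0.1025] 0.002
blockd1 [ 0.5168 -0.081   0.1003] 0.0013
blockd2 [ 0.5119 -0.1005  0.1008] 0.0013
sleeve [0.5938 0.0121 0.047 ] 0.0008
trayRL [0.6666 0.1218 0.0365] 0.003
trayRR [ 0.6027 -0.1796  0.0364] 0.0028
jawscrews
[0.516  0.3705 0.0759] 0.0023
[0.4442 0.3682 0.0785] 0.0003
[0.5135 0.247  0.0799] 0.0012
[0.4429 0.2493 0.0789] 0.0003
(array([-0.4255, -0.4782, -0.1161]), array([-0.06, -0.01, -7.61]))
```

View pics/visez.png

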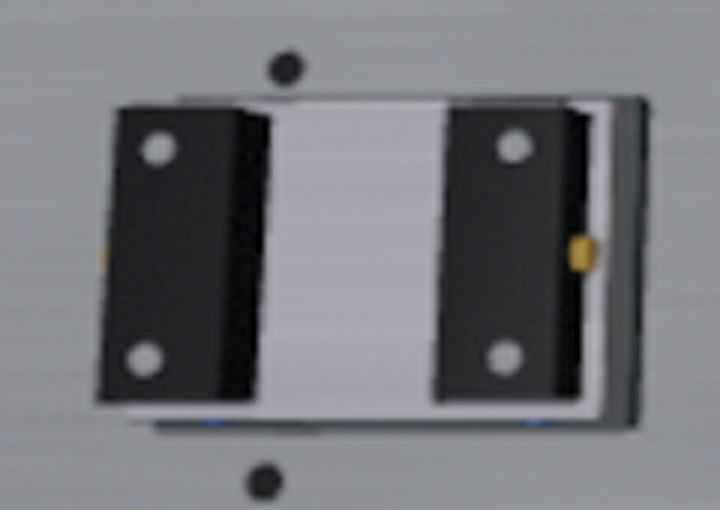

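The bed (bright, 260–440 in the crop) sits between two black jaws, nearly square to world axes. Its centre is about (0.479,0.309) with the jaw tops at z≈0.078. Next I'll hover over the tray and look with the wrist camera.

```bash

python3 -m crank '[[[-0.028,-0.026,0,0,0,0,0],[-0.056,-0.052,0,0,0,0,0],[-0.084,-0.078,0,0,0,0,0],[-0.112,-0.104,0,0,0,0,0],[-0.14,-0.13,0,0,0,0,0]]]'
python3 -m crank '[[[-0.028,-0.026,0,0,0,0,0],[-0.056,-0.052,0,0,0,0,0],[-0.084,-0.078,0,0,0,0,0],[-0.112,-0.104,0,0,0,0,0],[-0.14,-0.13,0,0,0,0,0]]]'
python3 -m crank '[[[-0.028,-0.026,0,0,0,0,0],[-0.056,-0.052,0,0,0,0,0],[-0.084,-0.078,0,0,0,0,0],[-0.112,-0.104,0,0,0,0,0],[-0.14,-0.13,0,0,0,0,0]]]'
python3 -m crank '[[[-0.03,-0.026,-0.003,0,0,-3,0],[-0.06,-0.052,-0.006,0,0,-5,0],[-0.072,-0.065,-0.007,0,0,-7,0],[-0.072,-0.065,-0.007,0,0,-7,0],[-0.072,-0.065,-0.007,0,0,-7,0]]]'
cat > w.py <<'E'
import sys
from h import *
n=sys.argv[1];p=eyes.camera_params("wrist");im=eyes.snapshot("wrist");cv2.imwrite(f"pics/{n}.png",im[:,:,::-1])
np.savez(f"{n}.npz",K=p["K"],T=p["world_from_camera"]);s=manip.get_state();print(s["clock"],s["tool_pos"].round(4),s["joint_pos"].round(1),s["ft_force"].round(1))
E
python3 w.py w1
```

```text
clock: 0.57
tool_pos: [0.2939, 0.4207, 0.2138]
tool_rot: [[-0.946, 0.325, -0.0], [0.325, 0.946, -0.0], [0.0, -0.0, -1.0]]
ft_force: [0.5, 0.3, -0.9]
gripper_width: 0.0912
grip_force: 0.0
clock: 0.98
tool_pos: [0.384, 0.2522, 0.214]
tool_rot: [[-0.946, 0.326, 0.0], [0.326, 0.946, 0.0], [-0.0, 0.0, -1.0]]
ft_force: [0.8, -0.3, -0.6]
gripper_width: 0.0912
grip_force: 0.0
clock: 1.4
tool_pos: [0.4741, 0.0835, 0.2139]
tool_rot: [[-0.945, 0.326, 0.0], [0.326, 0.945, 0.0], [-0.0, 0.0, -1.0]]
ft_force: [0.6, 1.8, -0.1]
gripper_width: 0.0909
grip_force: 0.0
clock: 1.82
tool_pos: [0.5206, -0.0004, 0.2206]
tool_rot: [[-0.978, 0.21, -0.001], [0.21, 0.978, 0.0], [0.001, 0.0, -1.0]]
ft_force: [0.2, 0.4, 0.1]
gripper_width: 0.0909
grip_force: 0.0
1.8667 [5.201e-01 5.000e-04 2.206e-01] [ -6.5  19.5  91.2   0.   69.4 -84.4] [0.2 0.1 0.3]
```

View pics/w1.png

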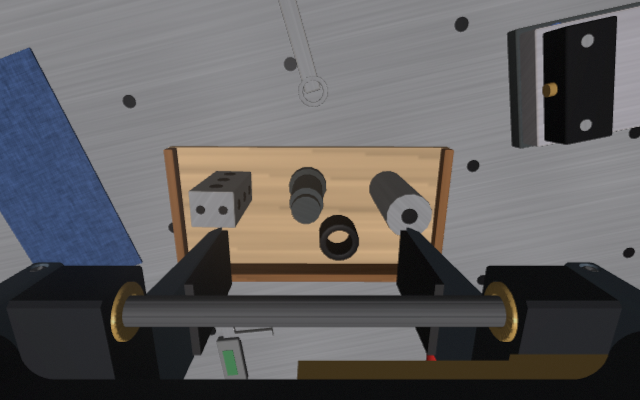

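The wrist view shows the tray square to the picture: pillar dot (409,216), jack head (306,206), block top about (213,209), sleeve rim about (338,236).

```bash
python3 - <<'E'
from h import *
d=np.load("w1.npz");p={"K":d["K"],"world_from_camera":d["T"]}
q=eyes.camera_params("top");T=lambda u,v:((u+.5)/4.7-.5+240,(v+.5)/4.7-.5+140)
for n,uv,z,t in(("pillar",(409,216),.11,(183,264)),("jack",(306,206),.105,(398,318)),("d1",(223,210),.1,(571,350)),("d2",(200,210),.1,(619,361)),("sleeve",(338.5,236),.044,(348,195))):
    print(n,onz(p,uv,z).round(4),onz(q,T(*t),z).round(4),*[np.round(x,4) for x in tri(p,uv,q,T(*t))])
for uv in((165,148),(453,148)): print(onz(p,uv,.018).round(4))
b=np.array([.516,-.091]);
print(go([.516,-.091,.22],78))
E
```

```text
pillar [0.5513 0.0765 0.11  ] [0.5539 0.0778 0.11  ] [0.5558 0.0791 0.0986] 0.0003
jack [ 0.5253 -0.0088  0.105 ] [ 0.531  -0.0103  0.105 ] [ 0.5343 -0.0107  0.0763] 0.0015
d1 [ 0.5149 -0.082   0.1   ] [ 0.5174 -0.0814  0.1   ] [ 0.5165 -0.0821  0.0979] 0.0024
d2 [ 0.5107 -0.102   0.1   ] [ 0.5126 -0.101   0.1   ] [ 0.5115 -0.1014  0.1004] 0.0022
sleeve [0.5843 0.0129 0.044 ] [0.5947 0.012  0.044 ] [ 0.6035  0.013  -0.0017] 0.0012
[ 0.4556 -0.1509  0.018 ]
[0.5208 0.1527 0.018 ]
(array([-0.0151, -0.0904,  0.0006]), array([ 0.01, -0.05, -0.09]))
```

The views agree to a few mm. Grasping the block: side-on along the tray's y, opening limited to about 65 mm.

```bash

python3 -m crank '[[[-0.005,-0.03,0,0,0,0,75],[-0.01,-0.06,0,0,0,0,75],[-0.0134,-0.0913,0,0,0,0,75],[-0.0134,-0.0913,0.03,0,0,0,75],[-0.0134,-0.0913,0.06,0,0,0,75]]]' 30
python3 -m crank '[[[0,0,0.025,0,0,0,75],[0,0,0.05,0,0,0,75],[0,0,0.08,0,0,0,75],[0,0,0.1,0,0,0,75],[0,0,0.111,0,0,0,75]]]' 
python3 w.py w2
```

```text
clock: 2.28
tool_pos: [0.5152, -0.0922, 0.1614]
tool_rot: [[-0.978, 0.21, 0.004], [0.21, 0.978, -0.001], [-0.004, -0.0, -1.0]]
ft_force: [0.9, -0.2, -1.2]
gripper_width: 0.0649
grip_force: 0.0
clock: 2.7
tool_pos: [0.513, -0.0899, 0.0477]
tool_rot: [[-0.978, 0.207, -0.003], [0.207, 0.978, 0.001], [0.003, 0.0, -1.0]]
ft_force: [-0.7, 0.6, 0.8]
gripper_width: 0.0647
grip_force: 0.0
2.75 [ 0.5126 -0.0898  0.0468] [-16.5  33.5 101.4   0.   45.4 -94.6] [-2.1  0.3 -1.8]
```

View pics/w2.png

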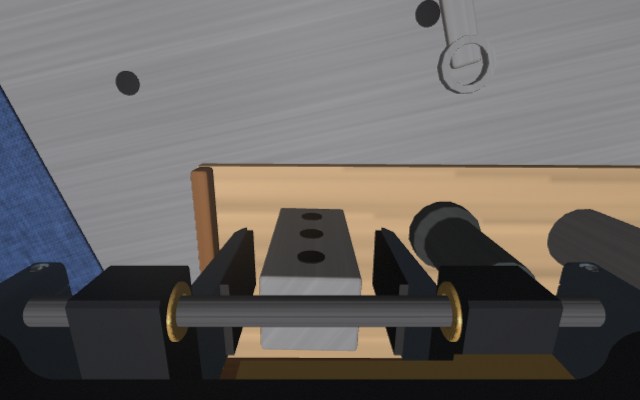

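The block is centred between the pads (top face about (311,312)), fingers clear on both sides. I'll close and lift slightly.

```bash

python3 -m crank '[[[0,0,0,0,0,0,150],[0,0,0,0,0,0,150],[0,0,0,0,0,0,150],[0,0,0,0,0,0,150],[0,0,0,0,0,0,150]]]' 30
python3 -m crank '[[[0,0,0,0,0,0,255],[0,0,0,0,0,0,255],[0,0,0,0,0,0,255],[0,0,0,0,0,0,255],[0,0,0,0,0,0,255]]]' 30
python3 -m crank '[[[0,0,-0.005,0,0,0,255],[0,0,-0.01,0,0,0,255],[0,0,-0.02,0,0,0,255],[0,0,-0.035,0,0,0,255],[0,0,-0.05,0,0,0,255]]]'
python3 -c "
from h import *
print(go([.385,-.318,.1],78),manip.get_state()['tool_pos'])"
```

```text
clock: 3.17
tool_pos: [0.5153, -0.0916, 0.0509]
tool_rot: [[-0.978, 0.208, 0.002], [0.208, 0.978, -0.0], [-0.002, -0.0, -1.0]]
ft_force: [-1.0, 1.0, 8.1]
gripper_width: 0.0398
grip_force: 30.0
clock: 3.58
tool_pos: [0.5153, -0.0916, 0.0509]
tool_rot: [[-0.978, 0.208, 0.002], [0.208, 0.978, -0.0], [-0.002, 0.0, -1.0]]
ft_force: [-0.9, 2.3, 8.4]
gripper_width: 0.0398
grip_force: 30.0
clock: 4.0
tool_pos: [0.5143, -0.0916, 0.101]
tool_rot: [[-0.978, 0.208, -0.001], [0.208, 0.978, 0.0], [0.001, 0.0, -1.0]]
ft_force: [-0.0, -0.6, -6.1]
gripper_width: 0.04
grip_force: 30.0
(array([ 0.0793, -0.2484,  0.001 ]), array([ 0.  , -0.04, -0.02])) [ 0.51429323 -0.09155377  0.1009596 ]
```

```bash

python3 -m crank '[[[0.01,-0.03,0,0,0,0,255],[0.02,-0.062,0,0,0,0,255],[0.031,-0.096,0,0,0,0,255],[0.042,-0.13,0,0,0,0,255],[0.053,-0.164,0,0,0,0,255]]]'
python3 -m crank '[[[0.01,-0.03,0,0,0,0,255],[0.02,-0.06,0,0,0,0,255],[0.026,-0.084,0,0,0,0,255],[0.026,-0.084,0.01,0,0,0,255],[0.026,-0.084,0.03,0,0,0,255]]]'
python3 -m crank '[[[0,0,0.01,0,0,0,255],[0,0,0.017,0,0,0,255],[0,0,0.022,0,0,0,255],[0,0,0.024,0,0,0,255],[0,0,0.025,0,0,0,255]]]'
```

```text
clock: 4.42
tool_pos: [0.4277, -0.2422, 0.1008]
tool_rot: [[-0.978, 0.208, 0.001], [0.208, 0.978, -0.0], [-0.001, -0.0, -1.0]]
ft_force: [1.0, -1.1, -5.4]
gripper_width: 0.0395
grip_force: 30.0
clock: 4.83
tool_pos: [0.3861, -0.3203, 0.0719]
tool_rot: [[-0.978, 0.211, 0.003], [0.211, 0.978, -0.003], [-0.004, -0.003, -1.0]]
ft_force: [-0.1, -0.9, -6.5]
gripper_width: 0.0396
grip_force: 30.0
clock: 5.25
tool_pos: [0.386, -0.3176, 0.045]
tool_rot: [[-0.978, 0.208, -0.0], [0.208, 0.978, 0.0], [0.0, 0.0, -1.0]]
ft_force: [-0.1, -0.0, -6.4]
gripper_width: 0.0399
grip_force: 30.0
```

```bash

python3 -m crank '[[[0,0,0.001,0,0,0,255],[0,0,0.001,0,0,0,255],[0,0,0.0015,0,0,0,255],[0,0,0.0015,0,0,0,255]]]'
```

```text
clock: 5.58
tool_pos: [0.386, -0.3179, 0.044]
tool_rot: [[-0.978, 0.208, 0.001], [0.208, 0.978, -0.001], [-0.001, -0.0, -1.0]]
ft_force: [-1.0, 1.8, 4.0]
gripper_width: 0.04
grip_force: 30.0
```

```bash

python3 -m crank '[[[0,0,0,0,0,0,75],[0,0,0,0,0,0,75],[0,0,0,0,0,0,75],[0,0,0,0,0,0,75],[0,0,0,0,0,0,75]]]'
python3 -m crank '[[[0,0,-0.01,0,0,0,75],[0,0,-0.03,0,0,0,75],[0,0,-0.06,0,0,0,75],[0,0,-0.09,0,0,0,75],[0,0,-0.1,0,0,0,75]]]'
python3 -m crank '[[[0,0,0,0,0,0,75]]]'
python3 -c "
from h import *
print(go([.529,-.010,.15],78),manip.get_state()['tool_pos'])"; python3 w.py w3
```

```text
clock: 6.0
tool_pos: [0.3858, -0.3178, 0.0435]
tool_rot: [[-0.978, 0.208, 0.0], [0.208, 0.978, -0.0], [-0.0, -0.0, -1.0]]
ft_force: [-0.4, 0.4, 0.2]
gripper_width: 0.0641
grip_force: 0.0
clock: 6.42
tool_pos: [0.3868, -0.3187, 0.1477]
tool_rot: [[-0.978, 0.208, 0.003], [0.208, 0.978, -0.003], [-0.004, -0.003, -1.0]]
ft_force: [1.1, -0.9, 0.9]
gripper_width: 0.0641
grip_force: 0.0
clock: 6.5
tool_pos: [0.3869, -0.3189, 0.1467]
tool_rot: [[-0.978, 0.208, 0.004], [0.208, 0.978, -0.004], [-0.004, -0.003, -1.0]]
ft_force: [0.0, -0.0, 0.7]
gripper_width: 0.0644
grip_force: 0.0
(array([-0.0748,  0.3317, -0.0039]), array([-0.17,  0.24, -0.01])) [ 0.38686099 -0.31887238  0.14672532]
6.55 [ 0.3863 -0.3183  0.1451] [ -46.3   23.3   99.4    0.    57.1 -124.3] [-0.2  0.5 -0.8]
```

View pics/w3.png

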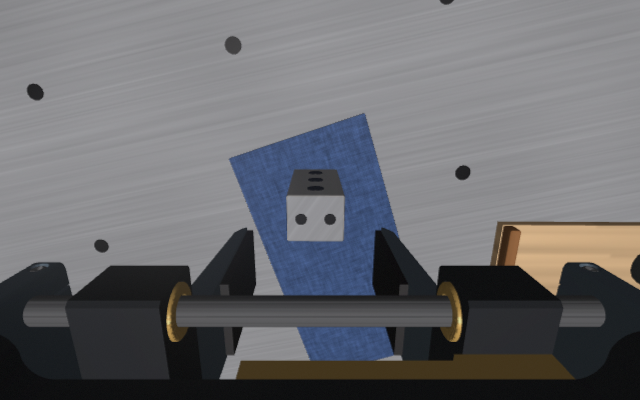

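The block stands upright on the mat (top at (315,218)). Now the jack.

```bash

python3 -m crank '[[[-0.008,0.035,0,0,0,0,75],[-0.016,0.07,0,0,0,0,75],[-0.024,0.105,0,0,0,0,75],[-0.032,0.14,0,0,0,0,75],[-0.04,0.175,0,0,0,0,75]]]'
python3 -m crank '[[[-0.008,0.035,0,0,0,0,75],[-0.016,0.07,0,0,0,0,75],[-0.024,0.105,0,0,0,0,75],[-0.032,0.14,0,0,0,0,75],[-0.036,0.156,0,0,0,0,75]]]'
python3 -m crank '[[[0,0,0,0,0,0,75],[0,0,0.02,0,0,0,75],[0,0,0.04,0,0,0,75],[0,0,0.045,0,0,0,75],[0,0,0.045,0,0,0,75]]]'
python3 -c "
from h import *
print(go([.529,-.010,.046],78),manip.get_state()['tool_pos'])"; python3 w.py w4
```

```text
clock: 6.97
tool_pos: [0.4611, -0.1531, 0.1426]
tool_rot: [[-0.978, 0.209, -0.002], [0.209, 0.978, 0.001], [0.002, 0.0, -1.0]]
ft_force: [1.4, -0.5, -0.1]
gripper_width: 0.0644
grip_force: 0.0
clock: 7.38
tool_pos: [0.5295, -0.0063, 0.1425]
tool_rot: [[-0.978, 0.206, -0.001], [0.206, 0.978, 0.001], [0.001, 0.001, -1.0]]
ft_force: [-1.7, -0.9, 0.1]
gripper_width: 0.0641
grip_force: 0.0
clock: 7.8
tool_pos: [0.5274, -0.0101, 0.0968]
tool_rot: [[-0.978, 0.208, -0.004], [0.208, 0.978, 0.0], [0.004, -0.0, -1.0]]
ft_force: [-0.0, 0.0, 0.3]
gripper_width: 0.0641
grip_force: 0.0
(array([-0.0018,  0.0004,  0.0508]), array([-0.02, -0.23, -0.03])) [ 0.52739709 -0.01006952  0.09676776]
7.85 [ 0.5282 -0.0102  0.0979] [ -7.6  29.2  98.1  -0.   52.8 -85.5] [ 0.  -0.3  0.5]
```

View pics/w4.png

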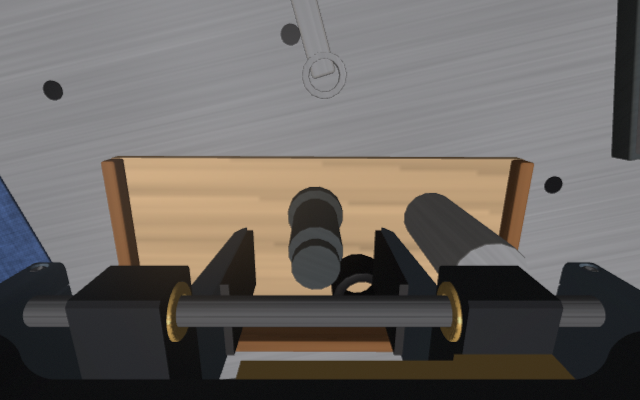

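The jack is centred between the fingers (head at (316,263)), and the pillar and sleeve are clear. I'll lower, grip and lift.

```bash

python3 -m crank '[[[0,0,0.015,0,0,0,75],[0,0,0.03,0,0,0,75],[0,0,0.043,0,0,0,75],[0,0,0.052,0,0,0,75],[0,0,0.052,0,0,0,75]]]'
python3 -m crank '[[[0,0,0,0,0,0,150],[0,0,0,0,0,0,255],[0,0,0,0,0,0,255],[0,0,0,0,0,0,255],[0,0,0,0,0,0,255]]]' 30
python3 -m crank '[[[0,0,0,0,0,0,255]]]' 30
python3 -m crank '[[[0,0,-0.005,0,0,0,255],[0,0,-0.01,0,0,0,255],[0,0,-0.02,0,0,0,255],[0,0,-0.035,0,0,0,255],[0,0,-0.05,0,0,0,255]]]'
python3 -m crank '[[[0,0,0,0,0,0,255]]]' 30
python3 -c "
from h import *
print(go([.465,-.310,.096],78),manip.get_state()['tool_pos'])"
```

```text
clock: 8.27
tool_pos: [0.5285, -0.01, 0.0457]
tool_rot: [[-0.978, 0.208, -0.001], [0.208, 0.978, 0.0], [0.001, -0.0, -1.0]]
ft_force: [-1.1, -0.2, 0.3]
gripper_width: 0.0641
grip_force: 0.0
clock: 8.68
tool_pos: [0.5292, -0.0098, 0.0469]
tool_rot: [[-0.978, 0.208, 0.001], [0.208, 0.978, -0.0], [-0.001, 0.0, -1.0]]
ft_force: [0.1, 0.4, 1.3]
gripper_width: 0.034
grip_force: 0.0
clock: 8.77
tool_pos: [0.5292, -0.0098, 0.0468]
tool_rot: [[-0.978, 0.208, 0.001], [0.208, 0.978, 0.0], [-0.001, 0.0, -1.0]]
ft_force: [-1.3, 0.7, 4.6]
gripper_width: 0.0305
grip_force: 30.0
clock: 9.18
tool_pos: [0.5286, -0.0098, 0.0974]
tool_rot: [[-0.978, 0.208, -0.001], [0.208, 0.978, 0.0], [0.001, -0.0, -1.0]]
ft_force: [0.1, -0.2, -4.8]
gripper_width: 0.0314
grip_force: 30.0
clock: 9.27
tool_pos: [0.5303, -0.01, 0.0993]
tool_rot: [[-0.978, 0.208, 0.004], [0.208, 0.978, -0.001], [-0.004, 0.0, -1.0]]
ft_force: [1.7, 1.3, -4.9]
gripper_width: 0.0313
grip_force: 30.0
(array([ 0.0015, -0.3071,  0.0032]), array([ 0.02,  0.22, -0.01])) [ 0.53033031 -0.00995943  0.09930118]
```

```bash

python3 -m crank '[[[0,-0.03,0,0,0,0,255],[0,-0.062,0,0,0,0,255],[0,-0.096,0,0,0,0,255],[0,-0.13,0,0,0,0,255],[0,-0.164,0,0,0,0,255]]]'
python3 -m crank '[[[0,-0.034,0,0,0,0,255],[0,-0.068,0,0,0,0,255],[0,-0.1,0,0,0,0,255],[0,-0.13,0,0,0,0,255],[0,-0.143,0,0,0,0,255]]]'
python3 -m crank '[[[0,0,0.01,0,0,0,255],[0,0,0.03,0,0,0,255],[0,0,0.045,0,0,0,255],[0,0,0.052,0,0,0,255],[0,0,0.055,0,0,0,255]]]'
python3 -m crank '[[[0,0,0.001,0,0,0,255],[0,0,0.002,0,0,0,255],[0,0,0.002,0,0,0,255],[0,0,0.002,0,0,0,255]]]'
```

```text
clock: 9.68
tool_pos: [0.4941, -0.1716, 0.0962]
tool_rot: [[-0.978, 0.208, -0.0], [0.208, 0.978, 0.0], [0.0, 0.0, -1.0]]
ft_force: [2.1, -0.2, -5.0]
gripper_width: 0.0309
grip_force: 30.0
clock: 10.1
tool_pos: [0.4643, -0.3136, 0.0963]
tool_rot: [[-0.978, 0.21, 0.0], [0.21, 0.978, -0.001], [-0.001, -0.001, -1.0]]
ft_force: [0.1, -0.3, -5.4]
gripper_width: 0.0306
grip_force: 30.0
clock: 10.52
tool_pos: [0.4645, -0.3089, 0.04]
tool_rot: [[-0.978, 0.208, -0.002], [0.208, 0.978, 0.002], [0.002, 0.001, -1.0]]
ft_force: [-0.4, -0.0, -4.8]
gripper_width: 0.0311
grip_force: 30.0
clock: 10.85
tool_pos: [0.4655, -0.3103, 0.04]
tool_rot: [[-0.978, 0.208, 0.001], [0.208, 0.978, -0.001], [-0.001, -0.001, -1.0]]
ft_force: [0.0, -0.8, -5.3]
gripper_width: 0.0307
grip_force: 30.0
```

```bash

python3 -m crank '[[[0,0,0.0005,0,0,0,255],[0,0,0.001,0,0,0,255],[0,0,0.001,0,0,0,255],[0,0,0.001,0,0,0,255]]]'
```

```text
clock: 11.18
tool_pos: [0.4656, -0.3103, 0.0397]
tool_rot: [[-0.978, 0.208, 0.001], [0.208, 0.978, -0.001], [-0.002, -0.001, -1.0]]
ft_force: [-2.8, 4.5, 15.2]
gripper_width: 0.0308
grip_force: 30.0
```

```bash

python3 -m crank '[[[0,0,0,0,0,0,75],[0,0,0,0,0,0,75],[0,0,0,0,0,0,75],[0,0,0,0,0,0,75],[0,0,0,0,0,0,75]]]'
python3 -m crank '[[[0,0,-0.01,0,0,0,75],[0,0,-0.03,0,0,0,75],[0,0,-0.06,0,0,0,75],[0,0,-0.09,0,0,0,75],[0,0,-0.11,0,0,0,75]]]'
python3 -m crank '[[[0,0.035,0,0,0,0,75],[-0.001,0.07,0,0,0,0,75],[-0.001,0.105,0,0,0,0,75],[-0.002,0.14,0,0,0,0,75],[-0.002,0.175,0,0,0,0,75]]]'
python3 -m crank '[[[0,0.035,0,0,0,0,75],[-0.001,0.07,0,0,0,0,75],[-0.001,0.105,0,0,0,0,75],[-0.002,0.14,0,0,0,0,75],[-0.002,0.175,0,0,0,0,75]]]'
python3 -m crank '[[[0,0.03,0,0,0,0,75],[0,0.047,0,0,0,0,75],[0,0.047,0,0,0,0,75],[0,0.047,0,0,0,0,75],[0,0.047,0,0,0,0,75]]]'
python3 -c "
from h import *
print(go([.5525,.0775,.051],78),manip.get_state()['tool_pos'])"; python3 w.py w5
```

```text
clock: 11.6
tool_pos: [0.4651, -0.3102, 0.0385]
tool_rot: [[-0.978, 0.208, 0.0], [0.208, 0.978, -0.0], [-0.0, -0.0, -1.0]]
ft_force: [0.1, -0.1, 0.5]
gripper_width: 0.0612
grip_force: 0.0
clock: 12.02
tool_pos: [0.4656, -0.3105, 0.1516]
tool_rot: [[-0.978, 0.208, 0.002], [0.208, 0.978, -0.001], [-0.002, -0.001, -1.0]]
ft_force: [1.5, -1.1, -0.7]
gripper_width: 0.0645
grip_force: 0.0
clock: 12.43
tool_pos: [0.5037, -0.1379, 0.1493]
tool_rot: [[-0.978, 0.208, 0.001], [0.208, 0.978, -0.0], [-0.001, -0.0, -1.0]]
ft_force: [1.8, -0.9, -0.1]
gripper_width: 0.0642
grip_force: 0.0
clock: 12.85
tool_pos: [0.5421, 0.0332, 0.1492]
tool_rot: [[-0.978, 0.208, 0.001], [0.208, 0.978, -0.0], [-0.001, 0.0, -1.0]]
ft_force: [1.1, 0.1, 0.1]
gripper_width: 0.0649
grip_force: 0.0
clock: 13.27
tool_pos: [0.5515, 0.0769, 0.1488]
tool_rot: [[-0.978, 0.208, 0.0], [0.208, 0.978, -0.0], [-0.0, -0.0, -1.0]]
ft_force: [-0.8, -0.1, -0.4]
gripper_width: 0.0646
grip_force: 0.0
(array([-0.0009,  0.0008,  0.0978]), array([-0.01,  0.  , -0.  ])) [0.55146103 0.07691079 0.14877839]
13.3167 [0.5515 0.0766 0.1487] [  1.8  27.1  91.3  -0.   61.6 -76.2] [ 1.  -0.8 -0.2]
```

View pics/w5.png

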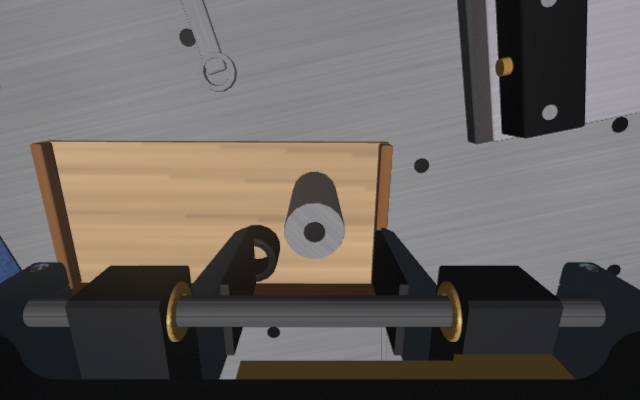

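The pillar is centred (dot at (314,232)). The sleeve is in front of the left finger with about 14 mm of computed clearance. Grasping.

```bash

python3 -m crank '[[[0,0,0.03,0,0,0,75],[0,0,0.06,0,0,0,75],[0,0,0.085,0,0,0,75],[0,0,0.097,0,0,0,75],[0,0,0.097,0,0,0,75]]]'
python3 -m crank '[[[0,0,0,0,0,0,150],[0,0,0,0,0,0,255],[0,0,0,0,0,0,255],[0,0,0,0,0,0,255],[0,0,0,0,0,0,255]]]' 30
python3 -m crank '[[[0,0,0,0,0,0,255],[0,0,0,0,0,0,255]]]' 30
python3 -m crank '[[[0,0,-0.005,0,0,0,255],[0,0,-0.01,0,0,0,255],[0,0,-0.02,0,0,0,255],[0,0,-0.035,0,0,0,255],[0,0,-0.05,0,0,0,255]]]'
python3 -m crank '[[[0,0,0,0,0,0,255]]]' 30
python3 -c "
from h import *
print(go([.544,-.301,.1],78),manip.get_state()['tool_pos'])"
```

```text
clock: 13.73
tool_pos: [0.5499, 0.0762, 0.0491]
tool_rot: [[-0.978, 0.21, -0.004], [0.21, 0.978, -0.0], [0.004, -0.001, -1.0]]
ft_force: [-1.6, 0.2, -0.2]
gripper_width: 0.0644
grip_force: 0.0
clock: 14.15
tool_pos: [0.5523, 0.0772, 0.0524]
tool_rot: [[-0.978, 0.208, 0.002], [0.208, 0.978, -0.0], [-0.002, 0.0, -1.0]]
ft_force: [-0.6, -1.7, 8.7]
gripper_width: 0.0399
grip_force: 30.0
clock: 14.32
tool_pos: [0.5523, 0.0773, 0.0524]
tool_rot: [[-0.978, 0.208, 0.002], [0.208, 0.978, -0.0], [-0.002, 0.0, -1.0]]
ft_force: [-0.6, -2.4, 8.2]
gripper_width: 0.0396
grip_force: 30.0
clock: 14.73
tool_pos: [0.5512, 0.0774, 0.1024]
tool_rot: [[-0.978, 0.208, -0.001], [0.208, 0.978, 0.0], [0.001, -0.0, -1.0]]
ft_force: [0.2, -0.5, -5.4]
gripper_width: 0.0398
grip_force: 30.0
clock: 14.82
tool_pos: [0.5531, 0.0775, 0.1044]
tool_rot: [[-0.978, 0.208, 0.004], [0.208, 0.978, 0.0], [-0.004, 0.001, -1.0]]
ft_force: [1.2, 0.9, -5.3]
gripper_width: 0.0397
grip_force: 30.0
(array([-0.0698, -0.3721,  0.0043]), array([ 0.06,  0.22, -0.  ])) [0.55307714 0.07751483 0.10444039]
```

```bash

python3 -m crank '[[[-0.006,-0.03,0,0,0,0,255],[-0.012,-0.062,0,0,0,0,255],[-0.018,-0.096,0,0,0,0,255],[-0.025,-0.13,0,0,0,0,255],[-0.031,-0.164,0,0,0,0,255]]]'
python3 -m crank '[[[-0.006,-0.035,0,0,0,0,255],[-0.013,-0.07,0,0,0,0,255],[-0.02,-0.105,0,0,0,0,255],[-0.027,-0.14,0,0,0,0,255],[-0.033,-0.175,0,0,0,0,255]]]'
python3 -m crank '[[[-0.006,-0.025,0,0,0,0,255],[-0.006,-0.032,0,0,0,0,255],[-0.006,-0.032,0.015,0,0,0,255],[-0.006,-0.032,0.035,0,0,0,255],[-0.006,-0.032,0.045,0,0,0,255]]]'
python3 -m crank '[[[0,0,0.005,0,0,0,255],[0,0,0.009,0,0,0,255],[0,0,0.011,0,0,0,255],[0,0,0.011,0,0,0,255],[0,0,0.011,0,0,0,255]]]'
```

```text
clock: 15.23
tool_pos: [0.5475, -0.0909, 0.1012]
tool_rot: [[-0.978, 0.208, -0.0], [0.208, 0.978, 0.0], [0.0, 0.0, -1.0]]
ft_force: [0.5, 0.3, -5.9]
gripper_width: 0.0401
grip_force: 30.0
clock: 15.65
tool_pos: [0.5432, -0.2692, 0.1011]
tool_rot: [[-0.978, 0.208, -0.0], [0.208, 0.978, 0.0], [0.0, 0.0, -1.0]]
ft_force: [0.9, 0.0, -5.5]
gripper_width: 0.0394
grip_force: 30.0
clock: 16.07
tool_pos: [0.5419, -0.2994, 0.0544]
tool_rot: [[-0.978, 0.208, -0.002], [0.208, 0.978, 0.001], [0.002, 0.001, -1.0]]
ft_force: [-0.9, 0.0, -5.3]
gripper_width: 0.0394
grip_force: 30.0
clock: 16.48
tool_pos: [0.5433, -0.3002, 0.0461]
tool_rot: [[-0.978, 0.208, 0.001], [0.208, 0.978, -0.001], [-0.001, -0.0, -1.0]]
ft_force: [-0.1, -0.1, -5.8]
gripper_width: 0.0397
grip_force: 30.0
```

```bash

python3 -m crank '[[[0,0,0.0005,0,0,0,255],[0,0,0.001,0,0,0,255],[0,0,0.0015,0,0,0,255],[0,0,0.0015,0,0,0,255]]]'
```

```text
clock: 16.82
tool_pos: [0.5434, -0.3003, 0.0454]
tool_rot: [[-0.978, 0.208, 0.001], [0.208, 0.978, -0.001], [-0.002, -0.001, -1.0]]
ft_force: [-3.9, 2.1, 15.0]
gripper_width: 0.0396
grip_force: 30.0
```

```bash

python3 -m crank '[[[0,0,0,0,0,0,75],[0,0,0,0,0,0,75],[0,0,0,0,0,0,75],[0,0,0,0,0,0,75],[0,0,0,0,0,0,75]]]'
python3 -m crank '[[[0,0,-0.01,0,0,0,75],[0,0,-0.03,0,0,0,75],[0,0,-0.06,0,0,0,75],[0,0,-0.09,0,0,0,75],[0,0,-0.11,0,0,0,75]]]'
python3 -m crank '[[[0.002,0.035,0,0,0,0,75],[0.004,0.07,0,0,0,0,75],[0.006,0.105,0,0,0,0,75],[0.009,0.14,0,0,0,0,75],[0.012,0.175,0,0,0,0,75]]]'
python3 -m crank '[[[0.002,0.035,0,0,0,0,75],[0.004,0.07,0,0,0,0,75],[0.006,0.105,0,0,0,0,75],[0.009,0.14,0,0,0,0,75],[0.009,0.14,0,0,0,0,75]]]'
python3 -m crank '[[[0,0,0,0,0,0,60],[0,0,0,0,0,0,60],[0,0,0,0,0,0,60]]]'
python3 w.py w6
python3 - <<'E'
from h import *
im=eyes.snapshot("top");cv2.imwrite("pics/top1.png",im[:,:,::-1])
w=cv2.imread("pics/w6.png");t=im[:,:,::-1][150:310,230:520]
o=np.zeros((600,640,3),'u1');o[:270]=w[80:350];t=cv2.resize(t,None,fx=2,fy=2);o[275:595,:580]=t
cv2.imwrite("pics/mix1.png",o)
E
```

```text
clock: 17.23
tool_pos: [0.543, -0.3001, 0.044]
tool_rot: [[-0.978, 0.208, 0.0], [0.208, 0.978, -0.0], [-0.0, -0.0, -1.0]]
ft_force: [0.4, 0.4, 0.1]
gripper_width: 0.0641
grip_force: 0.0
clock: 17.65
tool_pos: [0.5435, -0.3005, 0.1573]
tool_rot: [[-0.978, 0.208, 0.002], [0.208, 0.978, -0.001], [-0.002, -0.001, -1.0]]
ft_force: [0.9, -0.4, 1.4]
gripper_width: 0.0645
grip_force: 0.0
clock: 18.07
tool_pos: [0.5676, -0.1249, 0.1548]
tool_rot: [[-0.978, 0.208, 0.001], [0.208, 0.978, -0.0], [-0.001, -0.0, -1.0]]
ft_force: [1.2, 0.8, -0.7]
gripper_width: 0.0644
grip_force: 0.0
clock: 18.48
tool_pos: [0.5883, 0.0178, 0.1547]
tool_rot: [[-0.979, 0.205, 0.001], [0.205, 0.979, 0.001], [-0.001, 0.002, -1.0]]
ft_force: [-0.3, 1.0, -0.0]
gripper_width: 0.0639
grip_force: 0.0
clock: 18.73
tool_pos: [0.5879, 0.0115, 0.1542]
tool_rot: [[-0.978, 0.209, 0.0], [0.209, 0.978, -0.0], [-0.0, -0.0, -1.0]]
ft_force: [0.1, -0.5, 0.2]
gripper_width: 0.07
grip_force: 0.0
18.7833 [0.5879 0.0114 0.1542] [ -4.7  28.9  86.6  -0.   64.5 -82.6] [ 0.5  0.7 -0. ]
```

View pics/mix1.png

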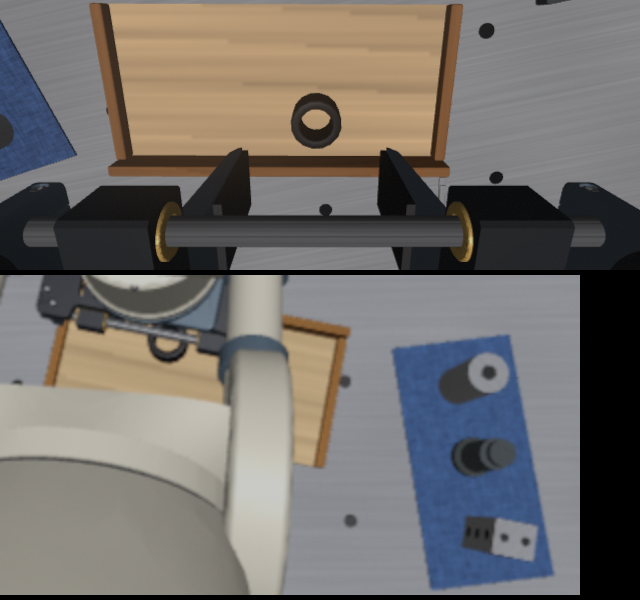

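All three pieces stand on the mat: pillar, jack, block from the top down on the right. The sleeve's rim in the wrist picture spans columns 292–341 with its lower edge at row 228, so its centre is about (316.5,204).

```bash
python3 - <<'E'
from h import *
L=lambda n:(lambda d:{"K":d["K"],"world_from_camera":d["T"]})(np.load(n+".npz"))
q=eyes.camera_params("top");T=lambda u,v:((u+.5)/4.7-.5+240,(v+.5)/4.7-.5+140)
im=cv2.imread("pics/w6.png");g=im.max(2);m=np.zeros_like(g);m[165:240,280:350]=(g[165:240,280:350]<90)
c=max(cv2.findContours(m,0,2)[0],key=cv2.contourArea);print(cv2.boundingRect(c))
x,y,w,h=cv2.boundingRect(c);uv=(x+w/2-.5,y+h-w*.96/2-.5);p=L("w6")
print(uv,onz(p,uv,.044).round(4),onz(L("w1"),(338.5,241),.044).round(4))
print(*[np.round(k,4) for k in tri(p,uv,q,T(348,197))])
print(*[np.round(k,4) for k in tri(p,uv,q,T(348,201))])
E
```

```text
(291, 173, 50, 55)
(315.5, 203.5) [0.5906 0.0119 0.044 ] [0.59   0.0118 0.044 ]
[0.5962 0.0118 0.0277] 0.0022
[0.593  0.0119 0.0372] 0.001
```

```bash

python3 -m crank '[[[-0.003,0.001,0.03,0,0,0,60],[-0.003,0.001,0.06,0,0,0,60],[-0.003,0.001,0.09,0,0,0,60],[-0.003,0.001,0.11,0,0,0,60],[-0.003,0.001,0.12,0,0,0,60]]]'
python3 -m crank '[[[0,0,0.006,0,0,0,60],[0,0,0.012,0,0,0,60],[0,0,0.017,0,0,0,60],[0,0,0.019,0,0,0,60],[0,0,0.019,0,0,0,60]]]'
python3 -m crank '[[[0,0,0,0,0,0,120],[0,0,0,0,0,0,255],[0,0,0,0,0,0,255],[0,0,0,0,0,0,255],[0,0,0,0,0,0,255]]]' 12
python3 -m crank '[[[0,0,0,0,0,0,255],[0,0,0,0,0,0,255],[0,0,0,0,0,0,255]]]'
python3 -m crank '[[[0,0,-0.015,0,0,0,255],[0,0,-0.04,0,0,0,255],[0,0,-0.07,0,0,0,255],[0,0,-0.1,0,0,0,255],[0,0,-0.12,0,0,0,255]]]'
python3 -c "
from h import *
print(go([.479,.309,.134],0),go([.479,.309,.134],180),manip.get_state()['tool_pos'])"
```

```text
clock: 19.25
tool_pos: [0.5896, 0.012, 0.0314]
tool_rot: [[-0.978, 0.209, -0.003], [0.209, 0.978, 0.0], [0.003, -0.0, -1.0]]
ft_force: [0.6, -0.8, 1.5]
gripper_width: 0.07
grip_force: 0.0
clock: 19.67
tool_pos: [0.5913, 0.0127, 0.0152]
tool_rot: [[-0.978, 0.208, 0.001], [0.208, 0.978, -0.0], [-0.001, 0.0, -1.0]]
ft_force: [-0.3, -0.1, -0.4]
gripper_width: 0.0698
grip_force: 0.0
clock: 20.08
tool_pos: [0.5912, 0.0128, 0.0152]
tool_rot: [[-0.978, 0.208, 0.0], [0.208, 0.978, -0.0], [-0.0, 0.0, -1.0]]
ft_force: [-0.4, 0.4, 3.4]
gripper_width: 0.0441
grip_force: 12.0
clock: 20.33
tool_pos: [0.5912, 0.0128, 0.0152]
tool_rot: [[-0.978, 0.208, 0.0], [0.208, 0.978, -0.0], [-0.0, 0.0, -1.0]]
ft_force: [-0.1, 1.3, 5.1]
gripper_width: 0.0446
grip_force: 12.0
clock: 20.75
tool_pos: [0.5916, 0.0127, 0.1374]
tool_rot: [[-0.978, 0.208, 0.002], [0.208, 0.978, -0.0], [-0.002, 0.0, -1.0]]
ft_force: [1.5, -0.9, -1.2]
gripper_width: 0.0442
grip_force: 12.0
(array([0.1718, 0.2664, 0.0031]), array([ 0.08,  0.08, 77.99])) (array([0.1718, 0.2664, 0.0031]), array([-8.0000e-02,  9.0000e-02, -1.0201e+02])) [0.59156925 0.0127059  0.13740968]
```

```bash

python3 -m crank '[[[0.017,0.027,0,0,0,0,255],[0.034,0.053,0,0,0,0,255],[0.052,0.08,0,0,0,0,255],[0.07,0.107,0,0,0,0,255],[0.086,0.133,0,0,0,0,255]]]'
python3 -m crank '[[[0.017,0.027,0,0,0,0,255],[0.034,0.053,0,0,0,0,255],[0.052,0.08,0,0,0,0,255],[0.07,0.107,0,0,0,0,255],[0.085,0.133,0,0,0,0,255]]]'
python3 -m crank '[[[0,0,0,0,0,7,255],[0,0,0,0,0,13,255],[0,0,0,0,0,19,255],[0,0,0,0,0,25,255],[0,0,0,0,0,31,255]]]'
python3 -m crank '[[[0,0,0,0,0,6,255],[0,0,0,0,0,12,255],[0,0,0,0,0,18,255],[0,0,0,0,0,24,255],[0,0,0,0,0,30,255]]]'
python3 -m crank '[[[0,0,0,0,0,6,255],[0,0,0,0,0,12,255],[0,0,0,0,0,17,255],[0,0,0,0,0,17,255],[0,0,0,0,0,17,255]]]'
python3 w.py w7; python3 -c "
from h import *
cv2.imwrite('pics/top2.png',eyes.snapshot('top')[:,:,::-1])"
```

```text
clock: 21.17
tool_pos: [0.5334, 0.162, 0.1348]
tool_rot: [[-0.978, 0.208, -0.0], [0.208, 0.978, -0.0], [0.0, -0.0, -1.0]]
ft_force: [1.2, -0.2, -0.5]
gripper_width: 0.0442
grip_force: 12.0
clock: 21.58
tool_pos: [0.4778, 0.3099, 0.1348]
tool_rot: [[-0.978, 0.208, -0.001], [0.208, 0.978, -0.0], [0.001, -0.0, -1.0]]
ft_force: [1.0, 0.2, -0.4]
gripper_width: 0.0445
grip_force: 12.0
clock: 22.0
tool_pos: [0.4789, 0.3085, 0.1347]
tool_rot: [[-0.728, 0.686, -0.0], [0.686, 0.728, -0.0], [0.0, -0.0, -1.0]]
ft_force: [-0.3, -0.8, -1.2]
gripper_width: 0.044
grip_force: 12.0
clock: 22.42
tool_pos: [0.479, 0.3084, 0.1347]
tool_rot: [[-0.287, 0.958, -0.0], [0.958, 0.287, -0.0], [-0.0, -0.0, -1.0]]
ft_force: [-0.2, -0.3, -0.8]
gripper_width: 0.044
grip_force: 12.0
clock: 22.83
tool_pos: [0.479, 0.3084, 0.1348]
tool_rot: [[-0.003, 1.0, -0.0], [1.0, 0.003, -0.0], [-0.0, -0.0, -1.0]]
ft_force: [-0.3, -0.0, -1.3]
gripper_width: 0.0438
grip_force: 12.0
22.8833 [0.479  0.3085 0.1348] [26.8 29.  90.3 -0.  60.7 26.6] [ 0.5  0.1 -0.5]
```

View pics/w7.png

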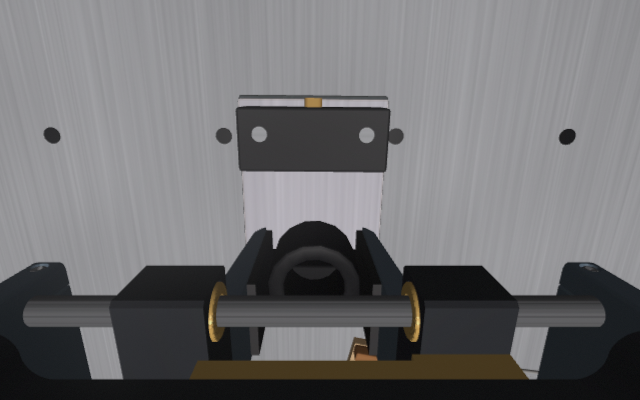

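The vise is square to the tool, and its jaw screws at (259,134) and (367,134) are symmetric about the sleeve's column. I'll check y from the jaw edges (rows 108 and 171).

```bash
python3 - <<'E'
from h import *
L=lambda n:(lambda d:{"K":d["K"],"world_from_camera":d["T"]})(np.load(n+".npz"))
p=L("w7");q=eyes.camera_params("top")
for uv in((259,134),(367,134),(313,108),(313,170.5),(237,140),(389,140)): print(uv,onz(p,uv,.077).round(4))
V=lambda u,v:((u+.5)/6-.5+110,(v+.5)/6-.5+195)
for uv in((158,149),(144,359),(515,146),(504,357),(228,255),(440,255)): print("top",onz(q,V(*uv),.077).round(4))
for a,b in(((367,134),(144,359)),((259,134),(158,149)),((259,134),(144,359))): print(*[np.round(k,4) for k in tri(p,a,q,V(*b))])
E
```

```text
(259, 134) [0.4428 0.3684 0.077 ]
(367, 134) [0.5132 0.3686 0.077 ]
(313, 108) [0.4779 0.3849 0.077 ]
(313, 170.5) [0.478  0.3444 0.077 ]
(237, 140) [0.4282 0.3645 0.077 ]
(389, 140) [0.5278 0.3648 0.077 ]
top [0.515  0.3694 0.077 ]
top [0.4453 0.3699 0.077 ]
top [0.5145 0.2488 0.077 ]
top [0.4446 0.2499 0.077 ]
top [0.4793 0.3437 0.077 ]
top [0.4784 0.2726 0.077 ]
[0.4764 0.3646 0.1072] 0.0654
[0.4806 0.3603 0.127 ] 0.0651
[0.4443 0.3685 0.0805] 0.0019
```

The vise centre is (0.4785,0.309) and the sleeve is at (0.479,0.3085). Lowering.

```bash

python3 -m crank '[[[0,0,0.02,0,0,0,255],[0,0,0.04,0,0,0,255],[0,0,0.06,0,0,0,255],[0,0,0.075,0,0,0,255],[0,0,0.08,0,0,0,255]]]'
python3 -m crank '[[[0,0,0.002,0,0,0,255],[0,0,0.003,0,0,0,255],[0,0,0.004,0,0,0,255],[0,0,0.004,0,0,0,255],[0,0,0.004,0,0,0,255]]]'
```

```text
clock: 23.35
tool_pos: [0.4781, 0.3079, 0.0529]
tool_rot: [[-0.002, 1.0, -0.003], [1.0, 0.002, -0.001], [-0.001, -0.003, -1.0]]
ft_force: [-1.1, 0.2, -1.7]
gripper_width: 0.0443
grip_force: 12.0
clock: 23.77
tool_pos: [0.4795, 0.3087, 0.0516]
tool_rot: [[-0.0, 1.0, 0.001], [1.0, 0.0, 0.0], [0.0, 0.001, -1.0]]
ft_force: [0.4, 0.7, -0.1]
gripper_width: 0.0441
grip_force: 12.0
```

```bash

python3 -m crank '[[[0,0,0.0005,0,0,0,255],[0,0,0.001,0,0,0,255],[0,0,0.001,0,0,0,255],[0,0,0.001,0,0,0,255]]]'
python3 -m crank '[[[0,0,0.0005,0,0,0,255],[0,0,0.001,0,0,0,255],[0,0,0.001,0,0,0,255],[0,0,0.001,0,0,0,255]]]'
```

```text
clock: 24.1
tool_pos: [0.4793, 0.3086, 0.0502]
tool_rot: [[0.0, 1.0, 0.0], [1.0, -0.0, 0.0], [0.0, 0.0, -1.0]]
ft_force: [-0.1, -0.3, 3.6]
gripper_width: 0.0438
grip_force: 12.0
clock: 24.43
tool_pos: [0.4794, 0.3087, 0.0497]
tool_rot: [[0.0, 1.0, 0.001], [1.0, -0.0, 0.0], [0.0, 0.001, -1.0]]
ft_force: [-3.5, -1.2, 15.0]
gripper_width: 0.0442
grip_force: 12.0
```

```bash

python3 -m crank '[[[0,0,0,0,0,0,70],[0,0,0,0,0,0,70],[0,0,0,0,0,0,70],[0,0,0,0,0,0,70],[0,0,0,0,0,0,70]]]'
python3 -m crank '[[[0,0,-0.01,0,0,0,70],[0,0,-0.03,0,0,0,70],[0,0,-0.06,0,0,0,70],[0,0,-0.09,0,0,0,70],[0,0,-0.12,0,0,0,70]]]'
python3 -m crank '[[[0,0,0,0,0,0,70],[0,0,0,0,0,0,70]]]'
python3 w.py w8
```

```text
clock: 24.85
tool_pos: [0.4791, 0.3085, 0.0488]
tool_rot: [[0.0, 1.0, -0.0], [1.0, -0.0, -0.0], [-0.0, -0.0, -1.0]]
ft_force: [0.2, -0.5, -0.5]
gripper_width: 0.0661
grip_force: 0.0
clock: 25.27
tool_pos: [0.4788, 0.3083, 0.1709]
tool_rot: [[0.0, 1.0, -0.0], [1.0, -0.0, -0.0], [-0.0, -0.0, -1.0]]
ft_force: [0.6, 1.3, 0.0]
gripper_width: 0.0662
grip_force: 0.0
clock: 25.43
tool_pos: [0.48, 0.309, 0.1712]
tool_rot: [[0.0, 1.0, 0.003], [1.0, -0.0, 0.002], [0.002, 0.003, -1.0]]
ft_force: [-0.2, -0.0, -0.1]
gripper_width: 0.066
grip_force: 0.0
25.4833 [0.4792 0.3086 0.1697] [26.8 26.5 88.2 -0.  65.2 26.8] [-0.9  0.2  0. ]
```

View pics/w8.png

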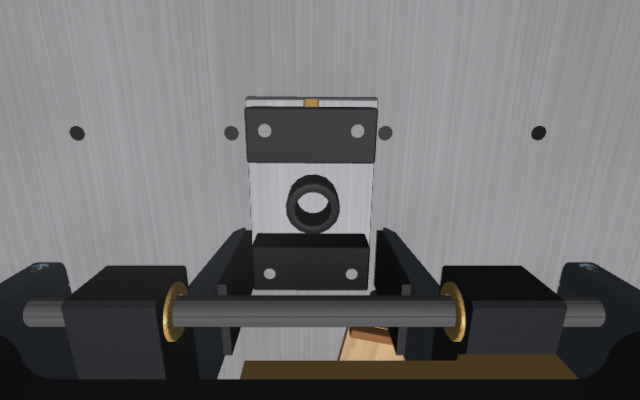

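The sleeve stands upright at (313,208), midway between the jaws (inner edges at rows 162 and 247). Turning back and going for the pillar.

```bash

python3 -m crank '[[[0,0,0,0,0,-7,75],[0,0,0,0,0,-13,75],[0,0,0,0,0,-19,75],[0,0,0,0,0,-25,75],[0,0,0,0,0,-31,75]]]'
python3 -m crank '[[[0,0,0,0,0,-6,75],[0,0,0,0,0,-12,75],[0,0,0,0,0,-18,75],[0,0,0,0,0,-24,75],[0,0,0,0,0,-30,75]]]'
python3 -m crank '[[[0,0,0,0,0,-6,75],[0,0,0,0,0,-12,75],[0,0,0,0,0,-17,75],[0,0,0,0,0,-17,75],[0,0,0,0,0,-17,75]]]' 30
python3 -c "
from h import *
print(go([.5432,-.3003,.155],78),manip.get_state()['tool_pos'])"
```

```text
clock: 25.9
tool_pos: [0.4784, 0.3081, 0.1677]
tool_rot: [[-0.519, 0.855, -0.002], [0.855, 0.519, -0.001], [0.0, -0.002, -1.0]]
ft_force: [-0.5, 0.1, -0.5]
gripper_width: 0.0637
grip_force: 0.0
clock: 26.32
tool_pos: [0.4784, 0.3081, 0.1677]
tool_rot: [[-0.877, 0.48, -0.002], [0.48, 0.877, -0.001], [0.001, -0.002, -1.0]]
ft_force: [0.4, -0.2, 0.4]
gripper_width: 0.0644
grip_force: 0.0
clock: 26.73
tool_pos: [0.4786, 0.3083, 0.1681]
tool_rot: [[-0.977, 0.211, -0.002], [0.211, 0.978, -0.001], [0.001, -0.001, -1.0]]
ft_force: [1.3, 0.5, 0.2]
gripper_width: 0.0643
grip_force: 0.0
(array([-0.1915, -0.5812,  0.0134]), array([-0.06, -0.08, -0.18])) [0.47863023 0.30826289 0.16805378]
```

```bash

python3 -m crank '[[[-0.011,-0.033,0,0,0,0,75],[-0.022,-0.067,0,0,0,0,75],[-0.033,-0.1,0,0,0,0,75],[-0.044,-0.134,0,0,0,0,75],[-0.055,-0.168,0,0,0,0,75]]]'
python3 -m crank '[[[-0.011,-0.033,0,0,0,0,75],[-0.022,-0.067,0,0,0,0,75],[-0.033,-0.1,0,0,0,0,75],[-0.044,-0.134,0,0,0,0,75],[-0.055,-0.168,0,0,0,0,75]]]'
python3 -m crank '[[[-0.011,-0.033,0,0,0,0,75],[-0.022,-0.067,0,0,0,0,75],[-0.033,-0.1,0,0,0,0,75],[-0.044,-0.134,0,0,0,0,75],[-0.055,-0.168,0,0,0,0,75]]]'
python3 -m crank '[[[-0.011,-0.033,0,0,0,0,75],[-0.022,-0.067,0,0,0,0,75],[-0.0265,-0.077,0.013,0,0,0,75],[-0.0265,-0.077,0.013,0,0,0,75],[-0.0265,-0.077,0.013,0,0,0,75]]]'
python3 -c "
from h import *
print(go([.5432,-.3003,.0455],78),manip.get_state()['tool_pos'])"
python3 w.py w9
```

```text
clock: 27.15
tool_pos: [0.4976, 0.1312, 0.1686]
tool_rot: [[-0.977, 0.211, -0.001], [0.211, 0.977, -0.0], [0.001, -0.0, -1.0]]
ft_force: [0.7, -0.0, -0.6]
gripper_width: 0.0641
grip_force: 0.0
clock: 27.57
tool_pos: [0.5164, -0.0447, 0.1686]
tool_rot: [[-0.977, 0.212, -0.001], [0.212, 0.977, 0.0], [0.001, 0.0, -1.0]]
ft_force: [1.0, 0.8, 0.4]
gripper_width: 0.0642
grip_force: 0.0
clock: 27.98
tool_pos: [0.5352, -0.2205, 0.1685]
tool_rot: [[-0.977, 0.212, -0.001], [0.212, 0.977, 0.0], [0.001, 0.0, -1.0]]
ft_force: [1.3, -0.1, 0.4]
gripper_width: 0.0643
grip_force: 0.0
clock: 28.4
tool_pos: [0.5447, -0.2993, 0.1547]
tool_rot: [[-0.977, 0.211, -0.002], [0.211, 0.977, 0.002], [0.002, 0.001, -1.0]]
ft_force: [0.2, 0.4, -0.3]
gripper_width: 0.0643
grip_force: 0.0
(array([ 0.001 , -0.0014,  0.1092]), array([ 0.07, -0.13, -0.2 ])) [ 0.54473139 -0.299309    0.1546761 ]
28.45 [ 0.545  -0.2987  0.1553] [ -34.2   31.4   81.5    0.    67.2 -112.1] [0.3 0.5 0.1]
```

View pics/w9.png

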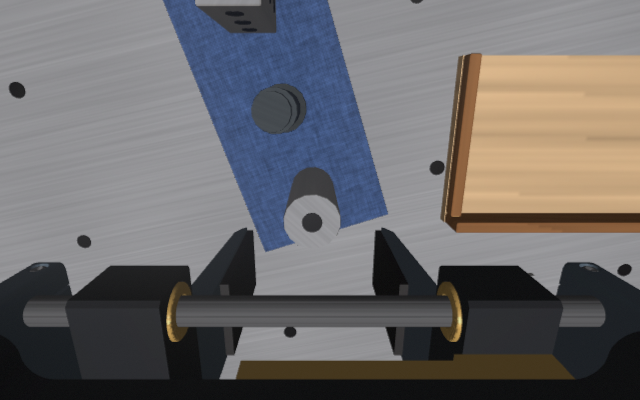

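All three still stand. The pillar is between the fingers (dot at (312,222)).

```bash

python3 -m crank '[[[0.001,-0.0014,0.03,0,0,-0.2,75],[0.001,-0.0014,0.06,0,0,-0.2,75],[0.001,-0.0014,0.09,0,0,-0.2,75],[0.001,-0.0014,0.108,0,0,-0.2,75],[0.001,-0.0014,0.108,0,0,-0.2,75]]]'
python3 -m crank '[[[0,0,0,0,0,0,150],[0,0,0,0,0,0,255],[0,0,0,0,0,0,255],[0,0,0,0,0,0,255],[0,0,0,0,0,0,255]]]' 30
python3 -m crank '[[[0,0,0,0,0,0,255],[0,0,0,0,0,0,255]]]' 30
python3 -m crank '[[[0,0,-0.005,0,0,0,255],[0,0,-0.015,0,0,0,255],[0,0,-0.03,0,0,0,255],[0,0,-0.05,0,0,0,255],[0,0,-0.06,0,0,0,255]]]'
python3 -m crank '[[[0,0,0,0,0,0,255],[0,0,0,0,0,0,255]]]' 30
python3 -c "
from h import *
print(go([.5523,.0773,.105],78),manip.get_state()['tool_pos'])"
```

```text
clock: 28.87
tool_pos: [0.5425, -0.298, 0.0448]
tool_rot: [[-0.979, 0.204, -0.005], [0.204, 0.979, 0.003], [0.005, 0.002, -1.0]]
ft_force: [-0.7, 1.1, -1.4]
gripper_width: 0.0642
grip_force: 0.0
clock: 29.28
tool_pos: [0.5451, -0.301, 0.0494]
tool_rot: [[-0.979, 0.205, 0.002], [0.205, 0.979, -0.001], [-0.002, -0.001, -1.0]]
ft_force: [-0.3, 2.6, 9.4]
gripper_width: 0.0398
grip_force: 30.0
clock: 29.45
tool_pos: [0.545, -0.301, 0.0494]
tool_rot: [[-0.979, 0.205, 0.002], [0.205, 0.979, -0.001], [-0.002, -0.001, -1.0]]
ft_force: [-0.2, 3.6, 9.8]
gripper_width: 0.0395
grip_force: 30.0
clock: 29.87
tool_pos: [0.5448, -0.3012, 0.1106]
tool_rot: [[-0.979, 0.205, 0.002], [0.205, 0.979, -0.001], [-0.002, -0.001, -1.0]]
ft_force: [0.4, -0.4, -5.2]
gripper_width: 0.0396
grip_force: 30.0
clock: 30.03
tool_pos: [0.5444, -0.3009, 0.1083]
tool_rot: [[-0.979, 0.205, 0.001], [0.205, 0.979, -0.001], [-0.001, -0.0, -1.0]]
ft_force: [-1.3, -0.4, -6.1]
gripper_width: 0.0396
grip_force: 30.0
(array([0.0697, 0.3718, 0.0031]), array([-0.02,  0.05,  0.18])) [ 0.54437629 -0.30087372  0.10833148]
```

```bash

python3 -m crank '[[[0.006,0.03,0,0,0,0,255],[0.012,0.062,0,0,0,0,255],[0.018,0.096,0,0,0,0,255],[0.025,0.13,0,0,0,0,255],[0.031,0.164,0,0,0,0,255]]]'
python3 -m crank '[[[0.006,0.035,0,0,0,0,255],[0.013,0.07,0,0,0,0,255],[0.02,0.105,0,0,0,0,255],[0.027,0.14,0,0,0,0,255],[0.033,0.175,0,0,0,0,255]]]'
python3 -m crank '[[[0.004,0.025,0,0,0,0,255],[0.005,0.033,0,0,0,0,255],[0.005,0.033,0.005,0,0,0,255],[0.005,0.033,0.015,0,0,0,255],[0.005,0.033,0.03,0,0,0,255]]]'
python3 -m crank '[[[0,0,0,0,0,0,255],[0,0,0,0,0,0,255],[0,0,0,0,0,0,255]]]'
python3 -c "
from h import *
print(go([.554,.0775,.0572],78),manip.get_state()['tool_pos'])"
```

```text
clock: 30.45
tool_pos: [0.5464, -0.1322, 0.1068]
tool_rot: [[-0.979, 0.205, -0.002], [0.205, 0.979, 0.001], [0.002, 0.0, -1.0]]
ft_force: [0.7, -0.9, -6.0]
gripper_width: 0.0398
grip_force: 30.0
clock: 30.87
tool_pos: [0.5499, 0.0459, 0.1069]
tool_rot: [[-0.979, 0.205, -0.002], [0.205, 0.979, 0.0], [0.002, -0.0, -1.0]]
ft_force: [0.5, -0.1, -5.5]
gripper_width: 0.0397
grip_force: 30.0
clock: 31.28
tool_pos: [0.5531, 0.0766, 0.0773]
tool_rot: [[-0.979, 0.205, 0.001], [0.205, 0.979, -0.0], [-0.001, -0.0, -1.0]]
ft_force: [0.0, 0.1, -5.8]
gripper_width: 0.0393
grip_force: 30.0
clock: 31.53
tool_pos: [0.5528, 0.0767, 0.0778]
tool_rot: [[-0.979, 0.206, -0.001], [0.206, 0.979, -0.0], [0.001, -0.0, -1.0]]
ft_force: [-0.5, -0.5, -4.7]
gripper_width: 0.0395
grip_force: 30.0
(array([-0.001 ,  0.0011,  0.0206]), array([-0.01, -0.03,  0.13])) [0.55282779 0.0766687  0.07777783]
```

```bash

python3 -m crank '[[[-0.001,0.001,0.006,0,0,0,255],[-0.001,0.001,0.012,0,0,0,255],[-0.001,0.001,0.017,0,0,0,255],[-0.001,0.001,0.02,0,0,0,255],[-0.001,0.001,0.02,0,0,0,255]]]'
python3 -m crank '[[[0,0,0.0005,0,0,0,255],[0,0,0.001,0,0,0,255],[0,0,0.001,0,0,0,255],[0,0,0.001,0,0,0,255]]]'
```

```text
clock: 31.95
tool_pos: [0.5536, 0.0782, 0.0571]
tool_rot: [[-0.979, 0.205, -0.001], [0.205, 0.979, -0.0], [0.001, -0.0, -1.0]]
ft_force: [-1.6, 0.2, -5.7]
gripper_width: 0.0393
grip_force: 30.0
clock: 32.28
tool_pos: [0.5542, 0.0783, 0.0571]
tool_rot: [[-0.979, 0.205, 0.0], [0.205, 0.979, -0.0], [-0.0, 0.0, -1.0]]
ft_force: [0.4, 0.6, -5.4]
gripper_width: 0.0396
grip_force: 30.0
```

```bash

python3 -m crank '[[[0,0,0.0005,0,0,0,255],[0,0,0.001,0,0,0,255],[0,0,0.001,0,0,0,255],[0,0,0.001,0,0,0,255]]]'
```

```text
clock: 32.62
tool_pos: [0.5542, 0.0783, 0.0564]
tool_rot: [[-0.979, 0.205, 0.001], [0.205, 0.979, -0.0], [-0.001, 0.0, -1.0]]
ft_force: [-2.2, -0.0, 5.9]
gripper_width: 0.0395
grip_force: 30.0
```

```bash

python3 -m crank '[[[0,0,0,0,0,0,75],[0,0,0,0,0,0,75],[0,0,0,0,0,0,75],[0,0,0,0,0,0,75],[0,0,0,0,0,0,75]]]'
python3 -m crank '[[[0,0,-0.01,0,0,0,75],[0,0,-0.03,0,0,0,75],[0,0,-0.06,0,0,0,75],[0,0,-0.085,0,0,0,75],[0,0,-0.1,0,0,0,75]]]'
python3 -m crank '[[[0.001,-0.035,0,0,0,0,75],[0.001,-0.07,0,0,0,0,75],[0.002,-0.105,0,0,0,0,75],[0.002,-0.14,0,0,0,0,75],[0.003,-0.175,0,0,0,0,75]]]'
python3 -m crank '[[[0.001,-0.035,0,0,0,0,75],[0.001,-0.07,0,0,0,0,75],[0.002,-0.105,0,0,0,0,75],[0.002,-0.14,0,0,0,0,75],[0.003,-0.175,0,0,0,0,75]]]'
python3 -m crank '[[[0.001,-0.03,0,0,0,0,75],[0.001,-0.048,0,0,0,0,75],[0.001,-0.048,0,0,0,0,75],[0.001,-0.048,0.02,0,0,0,75],[0.001,-0.048,0.045,0,0,0,75]]]'
python3 -m crank '[[[0,0,0,0,0,0,75],[0,0,0,0,0,0,75],[0,0,0,0,0,0,75]]]'
python3 -c "
from h import *
print(go([.4655,-.3103,.041],78),manip.get_state()['tool_pos'])"
python3 w.py w10
```

```text
clock: 33.03
tool_pos: [0.5541, 0.0783, 0.0559]
tool_rot: [[-0.979, 0.205, 0.0], [0.205, 0.979, -0.0], [-0.0, 0.0, -1.0]]
ft_force: [-0.4, 0.1, 0.3]
gripper_width: 0.064
grip_force: 0.0
clock: 33.45
tool_pos: [0.5549, 0.0783, 0.1593]
tool_rot: [[-0.979, 0.205, 0.003], [0.205, 0.979, 0.0], [-0.003, 0.001, -1.0]]
ft_force: [0.1, -0.3, 0.1]
gripper_width: 0.0642
grip_force: 0.0
clock: 33.87
tool_pos: [0.5149, -0.0939, 0.1568]
tool_rot: [[-0.979, 0.204, 0.001], [0.204, 0.979, -0.0], [-0.001, -0.0, -1.0]]
ft_force: [0.6, -0.7, -1.1]
gripper_width: 0.0643
grip_force: 0.0
clock: 34.28
tool_pos: [0.476, -0.2648, 0.1568]
tool_rot: [[-0.979, 0.205, 0.001], [0.205, 0.979, -0.0], [-0.001, -0.0, -1.0]]
ft_force: [1.4, -0.4, -0.3]
gripper_width: 0.0642
grip_force: 0.0
clock: 34.7
tool_pos: [0.4667, -0.3107, 0.1125]
tool_rot: [[-0.979, 0.205, 0.003], [0.205, 0.979, -0.003], [-0.004, -0.002, -1.0]]
ft_force: [1.3, -0.5, -0.1]
gripper_width: 0.0648
grip_force: 0.0
clock: 34.95
tool_pos: [0.4662, -0.3098, 0.1121]
tool_rot: [[-0.979, 0.204, 0.001], [0.204, 0.979, -0.0], [-0.001, -0.0, -1.0]]
ft_force: [0.3, -0.7, -0.2]
gripper_width: 0.0645
grip_force: 0.0
(array([ 0.0006, -0.0006,  0.0711]), array([-0.02,  0.04,  0.22])) [ 0.46621394 -0.30976583  0.11213648]
35.0 [ 0.4664 -0.31    0.1123] [ -39.7   30.    93.     0.    56.9 -117.9] [ 0.1 -0.2  0.8]
```

View pics/w10.png

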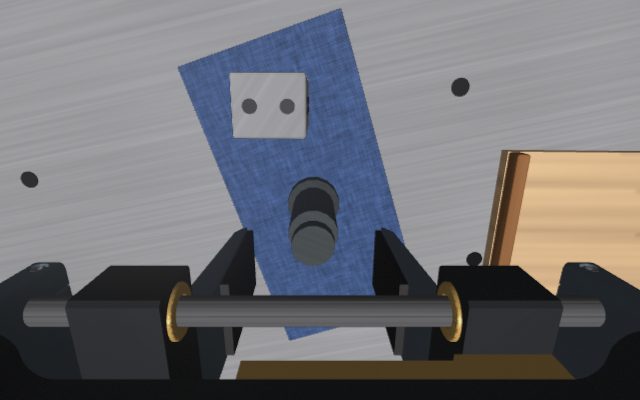

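The jack is centred between the fingers (head at (313,245)) and the block is upright behind it. Gripping and lifting.

```bash

python3 -m crank '[[[0.0005,0,0.02,0,0,0.2,75],[0.0005,0,0.04,0,0,0.2,75],[0.0005,0,0.06,0,0,0.2,75],[0.0005,0,0.07,0,0,0.2,75],[0.0005,0,0.07,0,0,0.2,75]]]'
python3 -m crank '[[[0,0,0,0,0,0,150],[0,0,0,0,0,0,255],[0,0,0,0,0,0,255],[0,0,0,0,0,0,255],[0,0,0,0,0,0,255]]]' 30
python3 -m crank '[[[0,0,0,0,0,0,255],[0,0,0,0,0,0,255]]]' 30
python3 -m crank '[[[0,0,-0.005,0,0,0,255],[0,0,-0.015,0,0,0,255],[0,0,-0.03,0,0,0,255],[0,0,-0.05,0,0,0,255],[0,0,-0.06,0,0,0,255]]]'
python3 -m crank '[[[0,0,0,0,0,0,255],[0,0,0,0,0,0,255]]]' 30
python3 -c "
from h import *
print(go([.5295,-.0098,.105],78),manip.get_state()['tool_pos'])"
```

```text
clock: 35.42
tool_pos: [0.4649, -0.3093, 0.0401]
tool_rot: [[-0.978, 0.208, -0.001], [0.208, 0.978, 0.001], [0.002, 0.001, -1.0]]
ft_force: [-0.6, 0.8, -0.0]
gripper_width: 0.0641
grip_force: 0.0
clock: 35.83
tool_pos: [0.4655, -0.31, 0.0416]
tool_rot: [[-0.978, 0.208, 0.001], [0.208, 0.978, -0.001], [-0.001, -0.0, -1.0]]
ft_force: [0.3, -0.8, 1.6]
gripper_width: 0.034
grip_force: 0.0
clock: 36.0
tool_pos: [0.4655, -0.3101, 0.0414]
tool_rot: [[-0.978, 0.208, 0.001], [0.208, 0.978, -0.001], [-0.001, -0.001, -1.0]]
ft_force: [-1.3, -0.7, 7.8]
gripper_width: 0.0303
grip_force: 30.0
clock: 36.42
tool_pos: [0.4657, -0.3101, 0.1032]
tool_rot: [[-0.978, 0.208, 0.001], [0.208, 0.978, -0.001], [-0.001, -0.001, -1.0]]
ft_force: [1.1, -0.8, -4.3]
gripper_width: 0.0307
grip_force: 30.0
clock: 36.58
tool_pos: [0.4654, -0.3099, 0.1012]
tool_rot: [[-0.978, 0.208, 0.001], [0.208, 0.978, -0.001], [-0.001, -0.0, -1.0]]
ft_force: [0.0, -0.1, -5.6]
gripper_width: 0.0308
grip_force: 30.0
(array([-3.000e-04,  3.068e-01, -3.900e-03]), array([-0.03,  0.05, -0.01])) [ 0.4653639  -0.30985778  0.10123135]
```

```bash

python3 -m crank '[[[0,0.03,0,0,0,0,255],[0,0.062,0,0,0,0,255],[0,0.096,0,0,0,0,255],[0,0.13,0,0,0,0,255],[0,0.164,0,0,0,0,255]]]'
python3 -m crank '[[[0,0.034,0,0,0,0,255],[0,0.068,0,0,0,0,255],[0,0.1,0,0,0,0,255],[0,0.13,0,0,0,0,255],[0,0.143,0,0,0,0,255]]]'
python3 -m crank '[[[0,0,0,0,0,0,255],[0,0,0.01,0,0,0,255],[0,0,0.025,0,0,0,255],[0,0,0.03,0,0,0,255],[0,0,0.03,0,0,0,255]]]'
python3 -c "
from h import *
print(go([.5292,-.0098,.049],78),manip.get_state()['tool_pos'])"
```

```text
clock: 37.0
tool_pos: [0.4987, -0.1476, 0.0998]
tool_rot: [[-0.978, 0.209, -0.002], [0.209, 0.978, 0.001], [0.002, 0.0, -1.0]]
ft_force: [0.3, 0.1, -4.3]
gripper_width: 0.0308
grip_force: 30.0
clock: 37.42
tool_pos: [0.5288, -0.0062, 0.0999]
tool_rot: [[-0.978, 0.206, -0.002], [0.206, 0.978, 0.001], [0.002, 0.0, -1.0]]
ft_force: [-1.6, 0.6, -5.6]
gripper_width: 0.0309
grip_force: 30.0
clock: 37.83
tool_pos: [0.5277, -0.0102, 0.069]
tool_rot: [[-0.978, 0.209, -0.004], [0.209, 0.978, 0.0], [0.004, -0.0, -1.0]]
ft_force: [-0.3, 0.7, -5.6]
gripper_width: 0.0306
grip_force: 30.0
(array([-0.0014,  0.0007,  0.02  ]), array([-0.02, -0.2 , -0.07])) [ 0.52770409 -0.01021291  0.06900379]
```

```bash

python3 -m crank '[[[0,0,0.006,0,0,0,255],[0,0,0.012,0,0,0,255],[0,0,0.017,0,0,0,255],[0,0,0.02,0,0,0,255],[0,0,0.021,0,0,0,255]]]'
python3 -m crank '[[[0,0,0.0005,0,0,0,255],[0,0,0.001,0,0,0,255],[0,0,0.001,0,0,0,255],[0,0,0.001,0,0,0,255]]]'
```

```text
clock: 38.25
tool_pos: [0.5289, -0.0095, 0.0494]
tool_rot: [[-0.978, 0.208, -0.001], [0.208, 0.978, 0.0], [0.001, -0.0, -1.0]]
ft_force: [-0.9, 0.8, -5.8]
gripper_width: 0.031
grip_force: 30.0
clock: 38.58
tool_pos: [0.5293, -0.0095, 0.0491]
tool_rot: [[-0.978, 0.208, 0.0], [0.208, 0.978, -0.0], [-0.0, 0.0, -1.0]]
ft_force: [0.9, 0.6, -5.8]
gripper_width: 0.0307
grip_force: 30.0
```

```bash

python3 -m crank '[[[0,0,0.0005,0,0,0,255],[0,0,0.001,0,0,0,255],[0,0,0.001,0,0,0,255],[0,0,0.001,0,0,0,255]]]'
```

```text
clock: 38.92
tool_pos: [0.5294, -0.0095, 0.0484]
tool_rot: [[-0.978, 0.208, 0.001], [0.208, 0.978, -0.0], [-0.001, 0.0, -1.0]]
ft_force: [-2.1, -0.5, 5.4]
gripper_width: 0.0309
grip_force: 30.0
```

```bash

python3 -m crank '[[[0,0,0,0,0,0,75],[0,0,0,0,0,0,75],[0,0,0,0,0,0,75],[0,0,0,0,0,0,75],[0,0,0,0,0,0,75]]]'
python3 -m crank '[[[0,0,-0.01,0,0,0,75],[0,0,-0.03,0,0,0,75],[0,0,-0.06,0,0,0,75],[0,0,-0.085,0,0,0,75],[0,0,-0.1,0,0,0,75]]]'
python3 -m crank '[[[0.008,-0.035,0,0,0,0,75],[0.016,-0.07,0,0,0,0,75],[0.024,-0.105,0,0,0,0,75],[0.032,-0.14,0,0,0,0,75],[0.04,-0.175,0,0,0,0,75]]]'
python3 -m crank '[[[0.008,-0.035,0,0,0,0,75],[0.016,-0.07,0,0,0,0,75],[0.024,-0.105,0,0,0,0,75],[0.032,-0.14,0,0,0,0,75],[0.036,-0.156,0,0,0,0,75]]]'
python3 -m crank '[[[0,0,0,0,0,0,75],[0,0,0.02,0,0,0,75],[0,0,0.04,0,0,0,75],[0,0,0.04,0,0,0,75],[0,0,0.04,0,0,0,75]]]'
python3 w.py w11
python3 -c "
from h import *
print(go([.3859,-.3178,.044],78),manip.get_state()['tool_pos'])"
```

```text
clock: 39.33
tool_pos: [0.5292, -0.0095, 0.0479]
tool_rot: [[-0.978, 0.208, 0.0], [0.208, 0.978, -0.0], [-0.0, 0.0, -1.0]]
ft_force: [-0.6, 0.6, 0.2]
gripper_width: 0.0613
grip_force: 0.0
clock: 39.75
tool_pos: [0.5299, -0.0096, 0.1511]
tool_rot: [[-0.978, 0.208, 0.003], [0.208, 0.978, -0.0], [-0.003, 0.0, -1.0]]
ft_force: [0.4, -0.6, 0.2]
gripper_width: 0.0644
grip_force: 0.0
clock: 40.17
tool_pos: [0.4527, -0.1736, 0.1488]
tool_rot: [[-0.978, 0.208, 0.001], [0.208, 0.978, -0.0], [-0.001, -0.0, -1.0]]
ft_force: [0.3, -0.8, 0.9]
gripper_width: 0.0642
grip_force: 0.0
clock: 40.58
tool_pos: [0.3845, -0.3208, 0.1488]
tool_rot: [[-0.978, 0.21, 0.001], [0.21, 0.978, -0.002], [-0.001, -0.001, -1.0]]
ft_force: [0.7, 1.0, 0.4]
gripper_width: 0.0644
grip_force: 0.0
clock: 41.0
tool_pos: [0.3857, -0.3167, 0.108]
tool_rot: [[-0.978, 0.208, -0.001], [0.208, 0.978, 0.001], [0.001, 0.001, -1.0]]
ft_force: [0.3, 0.4, 0.4]
gripper_width: 0.0643
grip_force: 0.0
41.05 [ 0.3862 -0.3172  0.1087] [ -46.3   26.5  101.5    0.    52.  -124.3] [0.2 0.2 0.6]
(array([ 0.0001, -0.0007,  0.0647]), array([ 0.01, -0.01,  0.01])) [ 0.38615077 -0.31719277  0.10868893]
```

View pics/w11.png

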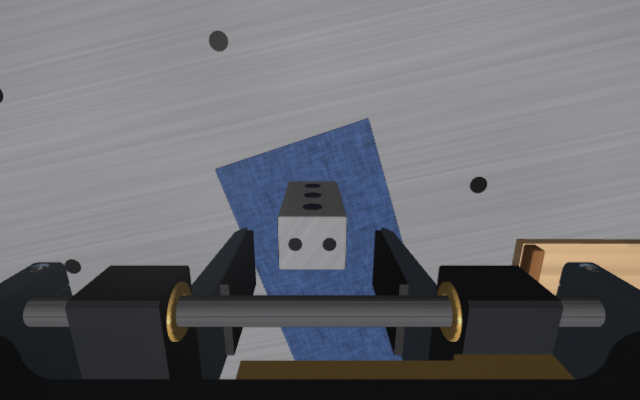

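The block is centred (top at (312,242)). Gripping and lifting.

```bash

python3 -m crank '[[[0,0,0.02,0,0,0,75],[0,0,0.04,0,0,0,75],[0,0,0.055,0,0,0,75],[0,0,0.0635,0,0,0,75],[0,0,0.0635,0,0,0,75]]]'
python3 -m crank '[[[0,0,0,0,0,0,150],[0,0,0,0,0,0,255],[0,0,0,0,0,0,255],[0,0,0,0,0,0,255],[0,0,0,0,0,0,255]]]' 30
python3 -m crank '[[[0,0,0,0,0,0,255],[0,0,0,0,0,0,255]]]' 30
python3 -m crank '[[[0,0,-0.005,0,0,0,255],[0,0,-0.015,0,0,0,255],[0,0,-0.03,0,0,0,255],[0,0,-0.05,0,0,0,255],[0,0,-0.06,0,0,0,255]]]'
python3 -m crank '[[[0,0,0,0,0,0,255],[0,0,0,0,0,0,255]]]' 30
python3 -c "
from h import *
print(go([.515,-.0916,.105],78),manip.get_state()['tool_pos'])"
```

```text
clock: 41.47
tool_pos: [0.3859, -0.3172, 0.0441]
tool_rot: [[-0.978, 0.208, -0.001], [0.208, 0.978, 0.001], [0.001, 0.001, -1.0]]
ft_force: [-1.0, 0.6, -0.7]
gripper_width: 0.0646
grip_force: 0.0
clock: 41.88
tool_pos: [0.3863, -0.3178, 0.0452]
tool_rot: [[-0.978, 0.208, 0.001], [0.208, 0.978, -0.001], [-0.001, -0.001, -1.0]]
ft_force: [-0.2, 1.2, 8.8]
gripper_width: 0.0398
grip_force: 30.0
clock: 42.05
tool_pos: [0.3863, -0.3178, 0.0452]
tool_rot: [[-0.978, 0.208, 0.001], [0.208, 0.978, -0.001], [-0.001, -0.001, -1.0]]
ft_force: [-0.2, 1.4, 9.9]
gripper_width: 0.0399
grip_force: 30.0
clock: 42.47
tool_pos: [0.3861, -0.3177, 0.1067]
tool_rot: [[-0.978, 0.208, 0.001], [0.208, 0.978, -0.001], [-0.001, -0.001, -1.0]]
ft_force: [1.2, -0.5, -5.5]
gripper_width: 0.0397
grip_force: 30.0
clock: 42.63
tool_pos: [0.386, -0.3176, 0.105]
tool_rot: [[-0.978, 0.208, 0.001], [0.208, 0.978, -0.001], [-0.001, -0.001, -1.0]]
ft_force: [-0.6, 0.6, -7.2]
gripper_width: 0.04
grip_force: 30.0
(array([-7.910e-02,  2.479e-01, -1.000e-04]), array([-0.04,  0.05, -0.01])) [ 0.38602281 -0.31755815  0.105025  ]
```

```bash

python3 -m crank '[[[-0.01,0.03,0,0,0,0,255],[-0.02,0.062,0,0,0,0,255],[-0.031,0.096,0,0,0,0,255],[-0.042,0.13,0,0,0,0,255],[-0.053,0.164,0,0,0,0,255]]]'
python3 -m crank '[[[-0.01,0.03,0,0,0,0,255],[-0.02,0.06,0,0,0,0,255],[-0.026,0.084,0,0,0,0,255],[-0.026,0.084,0.01,0,0,0,255],[-0.026,0.084,0.03,0,0,0,255]]]'
python3 -m crank '[[[0,0,0,0,0,0,255],[0,0,0.01,0,0,0,255],[0,0,0.017,0,0,0,255],[0,0,0.02,0,0,0,255],[0,0,0.02,0,0,0,255]]]'
python3 -m crank '[[[0,0,0.0005,0,0,0,255],[0,0,0.001,0,0,0,255],[0,0,0.001,0,0,0,255],[0,0,0.001,0,0,0,255]]]'
```

```text
clock: 43.05
tool_pos: [0.4718, -0.1663, 0.1036]
tool_rot: [[-0.978, 0.209, -0.002], [0.209, 0.978, 0.001], [0.002, 0.0, -1.0]]
ft_force: [1.1, -0.5, -5.7]
gripper_width: 0.0401
grip_force: 30.0
clock: 43.47
tool_pos: [0.516, -0.0901, 0.0747]
tool_rot: [[-0.979, 0.206, 0.002], [0.206, 0.979, -0.001], [-0.002, -0.0, -1.0]]
ft_force: [0.9, 0.2, -7.3]
gripper_width: 0.0397
grip_force: 30.0
clock: 43.88
tool_pos: [0.5144, -0.0915, 0.0538]
tool_rot: [[-0.978, 0.209, -0.001], [0.209, 0.978, 0.0], [0.001, 0.0, -1.0]]
ft_force: [0.0, -0.5, -5.7]
gripper_width: 0.0399
grip_force: 30.0
clock: 44.22
tool_pos: [0.515, -0.0914, 0.0537]
tool_rot: [[-0.978, 0.208, 0.001], [0.208, 0.978, -0.0], [-0.001, -0.0, -1.0]]
ft_force: [-0.2, -0.1, -5.7]
gripper_width: 0.0395
grip_force: 30.0
```

```bash

python3 -m crank '[[[0,0,0.0007,0,0,0,255],[0,0,0.0015,0,0,0,255],[0,0,0.0015,0,0,0,255],[0,0,0.0015,0,0,0,255]]]'
```

```text
clock: 44.55
tool_pos: [0.515, -0.0914, 0.0522]
tool_rot: [[-0.978, 0.208, 0.0], [0.208, 0.978, -0.0], [-0.001, -0.0, -1.0]]
ft_force: [-1.0, 0.0, 2.3]
gripper_width: 0.0399
grip_force: 30.0
```

Contact. I'll release, rise, back away toward the robot, and compare the top view with the first one.

```bash

python3 -m crank '[[[0,0,0,0,0,0,75],[0,0,0,0,0,0,75],[0,0,0,0,0,0,75],[0,0,0,0,0,0,75],[0,0,0,0,0,0,75]]]'
python3 -m crank '[[[0,0,-0.01,0,0,0,75],[0,0,-0.03,0,0,0,75],[0,0,-0.06,0,0,0,75],[0,0,-0.095,0,0,0,75],[0,0,-0.13,0,0,0,75]]]'
python3 -m crank '[[[0.01,-0.035,-0.01,0,0,0,75],[0.02,-0.07,-0.02,0,0,0,75],[0.03,-0.105,-0.02,0,0,0,75],[0.04,-0.14,-0.02,0,0,0,75],[0.05,-0.175,-0.02,0,0,0,75]]]'
python3 -m crank '[[[0.01,-0.035,0,0,0,0,75],[0.02,-0.07,0,0,0,0,75],[0.03,-0.105,0,0,0,0,75],[0.03,-0.105,0,0,0,0,75],[0.03,-0.105,0,0,0,0,75]]]'
python3 - <<'E'
from h import *
im=eyes.snapshot("top")[:,:,::-1];cv2.imwrite("pics/top9.png",im);a=cv2.imread("pics/top0.png")
c=lambda k:cv2.resize(k[140:290,110:410],None,fx=2,fy=2,interpolation=cv2.INTER_CUBIC)
cv2.imwrite("pics/cmp.png",np.vstack([c(a)[:295],c(im)[:295]]))
E
```

```text
clock: 44.97
tool_pos: [0.5148, -0.0913, 0.0519]
tool_rot: [[-0.978, 0.208, 0.0], [0.208, 0.978, -0.0], [-0.0, -0.0, -1.0]]
ft_force: [-0.3, 0.4, -0.3]
gripper_width: 0.0641
grip_force: 0.0
clock: 45.38
tool_pos: [0.5142, -0.0911, 0.1839]
tool_rot: [[-0.978, 0.208, -0.001], [0.208, 0.978, 0.0], [0.001, 0.0, -1.0]]
ft_force: [2.2, 0.2, -1.4]
gripper_width: 0.0645
grip_force: 0.0
clock: 45.8
tool_pos: [0.4285, -0.2533, 0.203]
tool_rot: [[-0.978, 0.208, 0.001], [0.208, 0.978, -0.001], [-0.001, -0.001, -1.0]]
ft_force: [1.8, -1.3, 0.1]
gripper_width: 0.0641
grip_force: 0.0
clock: 46.22
tool_pos: [0.3774, -0.3499, 0.2025]
tool_rot: [[-0.977, 0.211, 0.0], [0.211, 0.977, -0.0], [-0.0, -0.0, -1.0]]
ft_force: [-0.5, 2.0, -0.3]
gripper_width: 0.064
grip_force: 0.0
```

View pics/cmp.png

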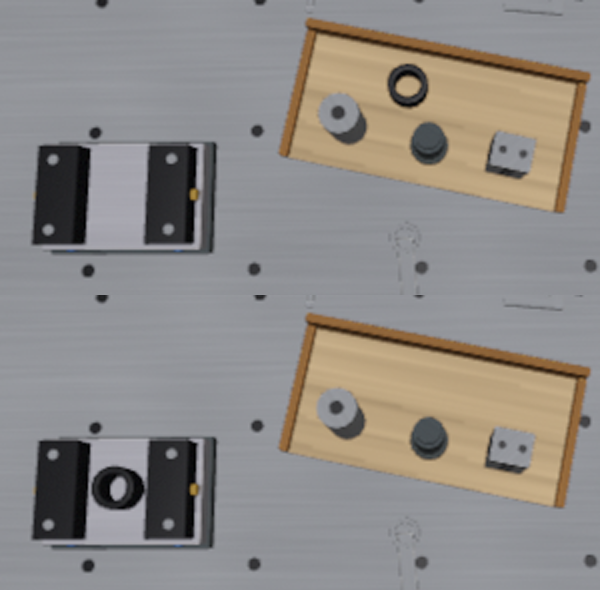

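The before/after top views match to within a pixel or so: pillar (336,408−295) against (338,113), jack and block unchanged. The sleeve sits centred at (118,488), and the bystanders in this view have not moved. Handing in.

```bash
python3 -c "
from cell import manip
print(manip.sign_off())"
```

```text
the job is handed in; nothing more can be done
None
```

The job is handed in at about 46 s: the sleeve stands centred on the vise bed, and by the before/after top views the jack, block and pillar are upright on their original spots; the judge's verdict was not shown.

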